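# Fetch the rinsed slide rack from under the staining bridge

## Task

The rack of slides stands in the steel staining tray under its bridge: two steel bars with a slide holder lying across them. Set the holder and both bars aside on the rubber mat, then lift the rack out by its handle and lower it gently, always upright, into the open white staining dish until it stands flat on the bottom. Then rebuild the bridge: lay both bars back across the tray where they were and the holder, slide up, centred across both bars; leave the other things on the bench alone.

Things in the scene. Friction and masses are not known exactly. Their poses are not given: they have to be found in the camera images.
- rack: Loose steel slide rack, 0.2 kg, 84 (its x) x 60 (its y) x 66 mm high, glass slides in it up to 29 mm. Handle: flat bar along its y at the top middle, 10 mm wide (x), 8 high, 60 long, centre 62 mm up; free space under it from 29 mm. Take its middle, fingers closing along rack x. Origin: centre of underside. Stands on the tray's floor at first; cannot pass up between the bars.
- bar_a: One of two identical loose bridge bars: square steel tube 230 mm long (its x), 12 x 12 mm, black ends, 0.08 kg. Origin: its centre. At the start it lies on the tray's rim, along the tray's x, about 25 mm to one side (tray y) of the tray's middle. The two bars may change sides.
- bar_b: The other bridge bar, same form; at the start about 25 mm to the other side of the tray's middle, parallel to bar_a (38 mm free between the two).
- holder: Loose slide holder, 0.04 kg: flat grey plastic channel 100 mm long (its x), 34 wide (its y), 10 high; z up, a glass slide on top. Origin: centre of underside. Lies at first across both bars (its x along the tray's y), centred between them, up to 30 mm off the tray's middle along the bars. Take its middle across the 34 mm width.
- tray: Staining tray, fixed: open steel pan 176 mm (its x) by 200 mm (its y) outside, walls and floor 4 mm, 75 mm high, with an 11 mm flat flange outward at the rim (198 by 220 mm over all). Origin: centre of the underside; inner floor at 4 mm, rim top at 75 mm. The bars span it along its x.
- mat: Black rubber drain mat, fixed on the bench: 250 mm (its x) by 170 mm (its y), 4 mm thick. Origin: centre of the underside. The side area; it takes both bars (along its x) and the holder side by side.
- dish: Open white plastic staining dish, fixed, empty: 108 mm (its x) by 84 mm (its y) outside, 50 mm high, walls and floor 4 mm (inside 100 by 76 mm, inner floor at 4 mm), a small lug on each short end. Origin: centre of the underside. The rack fits with its x along the dish's x, either way round, 8 mm free on each side; its handle then stands above the rim.
- dispenser: Bystander: small white reagent dispenser, 28 by 46 mm, 94 mm high, loose. Origin: centre of the underside. Leave alone.
- lidded_dish: Bystander: staining dish closed with a grey lid, 112 by 88 mm, 64 mm high, loose. Origin: centre of the underside. Leave alone.
- wash_bottle: Bystander: white wash bottle with bent spout, 60 mm diameter, 168 mm high, loose. Origin: centre of the underside. Leave alone.
Not all that is in view belongs to the job. Leave any orange or pink look-alike of the bar_a alone.

How it is judged:
By the outcome, as a careful person would: the job done as asked, in the order asked, and still so for the second after the job is handed in, with the robot touching nothing.
It also fails if it takes over 134 s, if anything falls off the work surface, if the arm or the gripper's body presses on something with over 40 N, if the wrist force passes 120 N, or if a joint passes its speed limit or range.

## Robot

A 7-joint arm with a two-finger parallel gripper is mounted at the origin on the work surface. World frame = base frame: x ahead of the robot, y to its left, z up, the work surface at z = 0. Lengths are in m, angles in rad, forces in N, time in s.
With the tool pointing down it reaches from about 0.4 to 0.85 m from the base axis. Payload 10.4 kg.
Tool frame: the origin (TCP) lies at the very end of the fingers, on their centre line; the grasp point (between the pads) lies r.tcp_to_grasp behind it (r.tcp_to_grasp is the distance from the TCP to the grasp point, in m); z points along the fingers, y is the line along which they close (so a half turn about z gives the same grasp; the last joint's range is limited). The gripper opens to 87 mm and grips with 3 to 60 N. Pads are 19 mm wide; open, the fingers measure 117 mm over their backs; the gripper's body (75 mm by 190 mm) begins 51 mm behind the grasp point.
Start: joints at [1.179, 0.332, -0.065, 1.46, 0.022, 1.35, -0.088], TCP at [0.225, -0.583, 0.223] pointing down, gripper open.
Joint ranges: [-2.6, 2.6], [-0.5, 2.12], [-1.47, 1.34], [0.16, 2.42], [-1.27, 4.41], [0.06, 2.06], [-2.6, 2.6]. Speed limits (rad/s): [2.22, 2.22, 2.79, 2.79, 3.14, 3.14, 3.14].

## Interface

Orientations are given as a unit quaternion [x, y, z, w].
In Python, from bench import monitor, cams, ticket, r gives the robot as it stands.
- The arm moves only by the shell command python3 -m crank 'ROWS' [OPENING] [FORCE]. ROWS is a JSON object whose one key "steps" holds a list of rows, each a list of 2 entries, a list of its own where there are three numbers: the shift along the world's x, y, z in units of 25 mm (1.0 is 25 mm), then the turn, a rotation vector about the world's x, y, z in units of 5 degrees (1.0 is 5 degrees). In form: {"steps": [[[x, y, z], [ax, ay, az]], ...]}. A call has 1 to 10 rows; each row shifts and turns the commanded pose from where the row before left it; what a row does not reach is not made up. A row lasts 1/12 s, in which the tool goes at most 41.7 mm and 7.16 degrees, less where a joint would pass 70% of its speed; a pose out of reach is approached as far as the arm can. A call is refused whole if a number of a shift passes 1 or a number of a turn 1, either way. A call with a gripper value outside its range is refused whole. OPENING is the finger opening in mm, from 0 to 87, set as the call begins (- or left out, the last holds). The fingers move at their own pace and stop on an object; FORCE is the grip in N (left out, the last holds). Time passes only in rows, so rows that do not move let the fingers close. It gives the time, the measured TCP pose, the force, the opening and the grip force at its end, in the units of the state.
- monitor.read_state(): the state, without advancing time (a new reading comes with each control period).
- cams.camera(name): name is "side" or "top" or "wrist"; returns a dict with "pixels" (400x640x3 uint8, blue, green, red), "z_map" (400x640 float32, m along the optical axis (not along the pixel's ray), 0 where there is no reading), "vfov" (degrees; the focal length in pixels is half the picture's height over the tangent of half this angle, whatever the lens; pixels are square), "cx", "cy" (the principal point, pixels), "T" (4x4, takes a point from camera to world coordinates). Camera axes: x right, y up, looking along -z (the intrinsics and any distortion apply to the point x, -y, -z); pixel columns grow to the right and rows downward; lengths in m; the calibration is good to about 2 mm. The wrist camera is an equidistant fisheye: a pixel r from the principal point sees the ray r / f radians off the axis. A picture is of the moment at which its call begins.
- ticket.close_job(): hands the job in; it is judged then, once.
The state is a dict: "time": time; "joint_positions": joint angles; "joint_vel": joint speeds; "joint_torque": joint torques, N m; "ee_pos": TCP position; "eef_rot": TCP orientation; "ft_force": force on the tool from outside, world axes, zero at the start; "torque": the same for the moment, N m; "width": finger opening in m; "grip_force": force on a finger pad.
Only numpy, scipy, OpenCV 4.12 (cv2) and the standard library are available. Lean on these libraries where they do the work, as an engineer would, in place of code of your own. Each camera call takes 0.05 s, during which the arm holds its last target. There are 200 camera calls.

## Working session

There is one attempt and no reset: what is moved stays moved. The work goes in short steps, Python scripts to look and compute and a shell command to move; the robot and the scene stay as the last step left them, time stands still between calls to the robot, and variables do not carry over. Pictures are saved under pics/ and viewed, at most 14 in all, crops included, and the job is handed in when it is done.

```bash
ls; mkdir -p pics
python3 - <<'E'
from bench import monitor, cams, ticket, r
import cv2,numpy as np
print(monitor.read_state(), r.tcp_to_grasp)
for n in ("side","top","wrist"):
    c=cams.camera(n); np.savez(f"{n}0.npz",**c); cv2.imwrite(f"pics/{n}0.png",c["pixels"])
    print(n,c["vfov"],c["cx"],c["cy"],np.round(c["T"],3).tolist(),(c["z_map"]>0).mean(), [k for k in c])
E
```

```text
pics
{'time': 0.0, 'joint_positions': array([ 1.1793827 ,  0.33286975, -0.06470285,  1.46096681,  0.02163473,
        1.3498944 , -0.08846657]), 'joint_vel': array([ 4.97598842e-04,  5.27797540e-04,  8.28584723e-05,  2.52843583e-04,
       -2.73279960e-04, -4.38190219e-04, -1.12942532e-04]), 'joint_torque': array([ 1.05590480e-03, -6.23248959e+01,  2.54133926e-02, -3.89897346e+01,
       -6.12934283e-02,  3.97864287e-02,  1.22215311e-04]), 'ee_pos': array([ 0.22515936, -0.58260794,  0.22174311]), 'eef_rot': array([ 9.83038952e-01,  1.83395475e-01, -1.81341425e-04, -6.97684420e-04]), 'ft_force': array([-0.78308788,  0.91267402, -0.27409225]), 'torque': array([-0.05496522, -0.032828  ,  0.00197882]), 'grip_force': 0.0, 'width': 0.08705691800432239} 0.0187
side 56.07577710665273 313.77882435293805 197.74013202415435 [[-0.911, 0.301, -0.283, 0.195], [-0.413, -0.656, 0.632, 0.768], [0.005, 0.693, 0.721, 0.861], [0.0, 0.0, 0.0, 1.0]] 0.99605078125 ['pixels', 'z_map', 'vfov', 'cx', 'cy', 'T']
top 49.35950788576663 318.0787506173804 199.07252492638656 [[0.005, 0.984, -0.179, 0.254], [-1.0, 0.008, 0.012, 0.102], [0.013, 0.179, 0.984, 1.524], [0.0, 0.0, 0.0, 1.0]] 0.9959765625 ['pixels', 'z_map', 'vfov', 'cx', 'cy', 'T']
wrist 65.70646984690485 318.78931083104334 197.7990015623212 [[0.362, 0.899, 0.247, 0.295], [-0.932, 0.349, 0.093, -0.558], [-0.002, -0.264, 0.965, 0.384], [0.0, 0.0, 0.0, 1.0]] 0.97494921875 ['pixels', 'z_map', 'vfov', 'cx', 'cy', 'T']
```

View pics/top0.png

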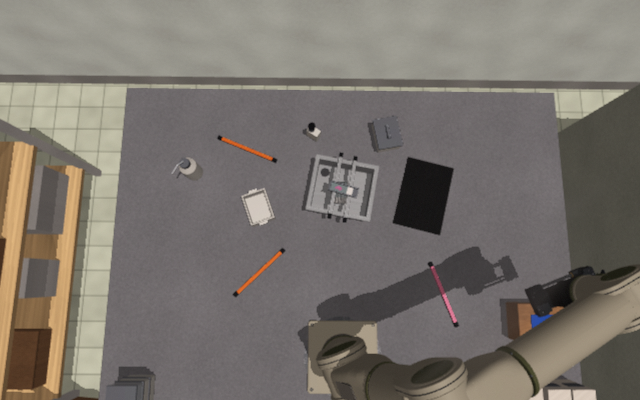

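View pics/side0.png

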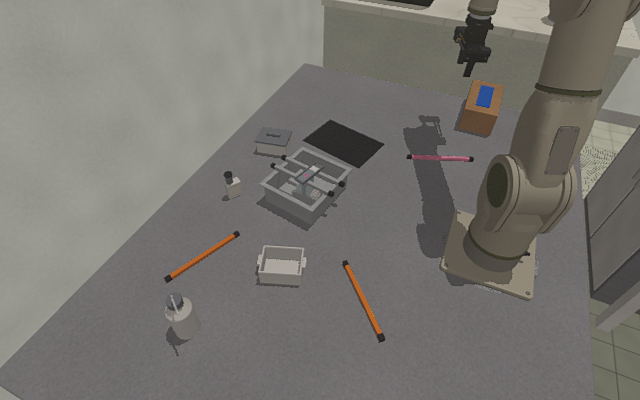

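The top view shows the tray at (342,188) with two bars and the holder across it (holder about (341,187)), mat (424,196) and open dish (258,207). The bystanders are the lidded dish (386,133), dispenser (313,130) and wash bottle (188,167).
What could be taken for a bar: two steel bars in the tray at (333,187) and (348,187), which are mine; orange ones at (247,149) and (259,272), and pink at (443,294), which I leave alone.

```bash
cat > h.py <<'E'
import numpy as np,cv2
def pt(c,u,v,z=None):
    """pixel of a pinhole view -> world at plane z, or by depth map"""
    f=200/np.tan(np.radians(c["vfov"])/2)
    d=np.array([(u-c["cx"])/f,-(v-c["cy"])/f,-1.]); T=c["T"]
    w=T[:3,:3]@d; o=T[:3,3]
    s=c["z_map"][int(round(v)),int(round(u))] if z is None else (z-o[2])/w[2]
    return o+s*w
def cloud(c,fish=False):
    f=200/np.tan(np.radians(c["vfov"])/2)
    u,v=np.meshgrid(np.arange(640),np.arange(400)); x=(u-c["cx"])/f; y=(v-c["cy"])/f
    if fish:
        t=np.hypot(x,y)+1e-9; k=np.tan(t)/t; x=x*k; y=y*k
    z=c["z_map"]; P=np.stack([x*z,-y*z,-z],-1)
    return P@c["T"][:3,:3].T+c["T"][:3,3]
E
python3 - <<'E'
import cv2,numpy as np
from h import *
a=cv2.imread("pics/top0.png")[145:230,235:385]; cv2.imwrite("pics/topc.png",cv2.resize(a,None,fx=5.3,fy=5.3,interpolation=cv2.INTER_CUBIC))
a=cv2.imread("pics/side0.png")[140:230,250:360]; cv2.imwrite("pics/sidec.png",cv2.resize(a,None,fx=6.5,fy=6.5,interpolation=cv2.INTER_CUBIC))
c=np.load("top0.npz")
for n,u,v in [("tray",342,188),("holder",341,187),("mat",424,196),("dish",258,207),("bench",300,240)]: print(n,pt(c,u,v).round(3))
E
```

```text
tray [0.554 0.004 0.091]
holder [0.557 0.008 0.092]
mat [ 0.546 -0.295  0.001]
dish [0.501 0.295 0.006]
bench [0.386 0.146 0.   ]
```

View pics/topc.png

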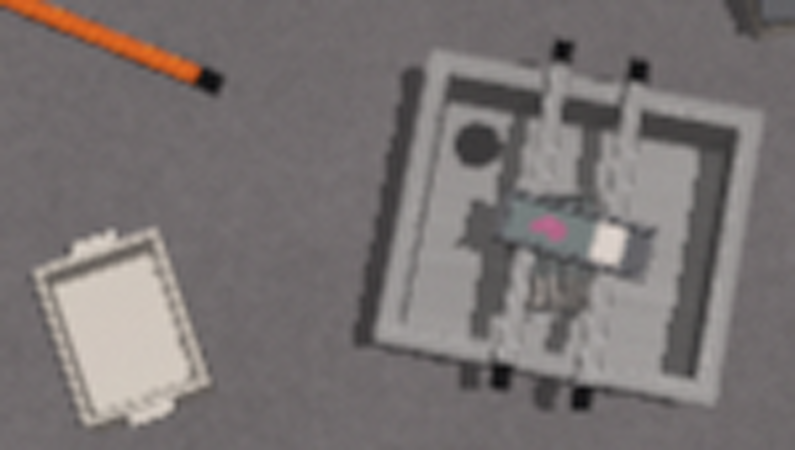

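View pics/sidec.png

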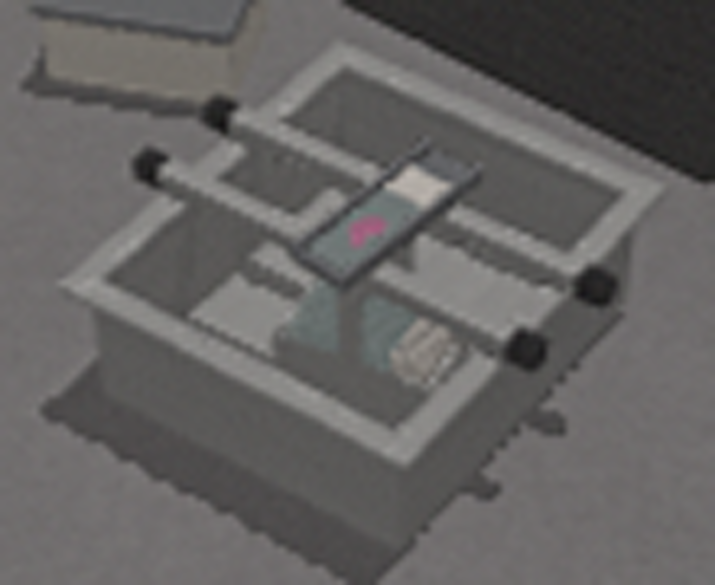

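The crops confirm the choice: steel bars with black ends at crop (563,50)–(500,377) and (638,70)–(581,398), with the slide holder across them at about (578,237). The rack is below, with its slides visible at side crop (360,330).

Run:
```python
from h import *
t=np.load("top0.npz"); s=np.load("side0.npz")
P=lambda l,z:np.array([pt(t,235+u/5.3,145+v/5.3,z) for u,v in l])
S=lambda l,z:np.array([pt(s,250+u/6.5,140+v/6.5,z) for u,v in l])
def rect(p):
    r=cv2.minAreaRect(p[:,:2].astype(np.float32)*1000); return np.round(r[0],1),np.round(r[1],1),round(r[2],1)
print("tray top",rect(P([(433,50),(765,112),(715,405),(377,342)],.075)))
print("tray side",rect(S([(343,42),(663,187),(405,463),(65,285)],.075)))
print("barends top",P([(563,50),(500,377),(638,70),(581,398)],.081)[:,:2].round(4).tolist())
print("barends side",S([(150,167),(525,350),(220,115),(595,285)],.081)[:,:2].round(4).tolist())
print("dish top",rect(P([(35,272),(158,230),(210,382),(85,425)],.05)))
m=np.array([pt(t,*q,.004) for q in [(409,158),(453,166),(441,234),(394,224)]]);print("mat",rect(m))
for c,n in((t,"top"),(s,"side")):
    C=cloud(c).reshape(-1,3)
    reg=(abs(C[:,0]-.55)<.2)&(abs(C[:,1])<.15)
    for lo,hi in((.078,.089),(.089,.105),(.066,.077)):
        q=C[reg&(C[:,2]>lo)&(C[:,2]<hi)]; print(n,lo,len(q),rect(q),q[:,2].mean().round(4))
    reg=(np.hypot(C[:,0]-.5,C[:,1]-.295)<.09)&(C[:,2]>.03); q=C[reg];print("dish",rect(q),q[:,2].max())
    d=C[(np.hypot(C[:,0]-.55,C[:,1])<.1)&(C[:,2]>.045)&(C[:,2]<.07)]; print("handle",len(d),rect(d))
    # bystanders heights
    for nm,x,y in(("lid",.7,-.14),("disp",.73,.1)):
        q=C[(np.hypot(C[:,0]-x,C[:,1]-y)<.09)&(C[:,2]>.03)]; print(nm,rect(q),q[:,2].max().round(3))
```

```text
tray top (array([ 5.587e+02, -1.000e-01]), array([219.3, 195.7]), 79.6)
tray side (array([559.7,   4. ]), array([219.3, 191.8]), 79.7)
barends top [[0.6738, 0.0058], [0.4595, 0.0465], [0.6609, -0.0428], [0.4464, -0.0046]]
barends side [[0.6739, 0.0113], [0.4622, 0.0499], [0.6612, -0.0371], [0.449, -0.0021]]
dish top (array([495. , 289.8]), array([106. ,  84.4]), 19.7)
mat (array([ 550.3, -294.1]), array([168.1, 255. ]), 77.5)
top 0.078 511 (array([559.2,   1.4]), array([218.9, 234.4]), 79.6) 0.084
top 0.089 327 (array([557.7,  -2.1]), array([ 99. , 225.3]), 74.4) 0.093
top 0.066 719 (array([552.8,   2. ]), array([220.4, 211.8]), 79.9) 0.0732
dish (array([496., 291.]), array([127.3,  83.8]), 20.3) 0.05719071150778765
handle 62 (array([549.1,  -3.6]), array([189.3, 173.4]), 33.0)
lid (array([ 697.5, -148.7]), array([115.6, 178.4]), 74.1) 0.082
disp (array([716.8,  83.1]), array([145.6,  59.5]), 13.2) 0.1
side 0.078 544 (array([563.7,   8.3]), array([219.8, 230.3]), 76.4) 0.0847
side 0.089 328 (array([558.7,   5.4]), array([214.3, 104.2]), 1.5) 0.0931
side 0.066 886 (array([562.3,   3.6]), array([224.6, 228.5]), 79.2) 0.074
dish (array([498.1, 294.3]), array([125.3,  87.6]), 20.2) 0.05359320544222812
handle 216 (array([546.7, -26.1]), array([144.5, 185.7]), 68.0)
lid (array([ 698.2, -142.9]), array([108.5, 177.3]), 73.6) 0.078
disp (array([720.5,  93.4]), array([151.9,  63.7]), 20.7) 0.098
```

```bash
python3 -m crank '{"steps":[[[0.55,0.97,0.1],[0,0,0.5]],[[0.55,0.97,0.1],[0,0,0.5]],[[0.55,0.97,0],[0,0,0.5]],[[0.55,0.97,0],[0,0,0.5]],[[0.55,0.97,0],[0,0,0.5]],[[0.55,0.97,0],[0,0,0.5]],[[0.55,0.97,0],[0,0,0.5]],[[0.55,0.97,0],[0,0,0.5]],[[0.55,0.97,0],[0,0,0.5]],[[0.55,0.97,0],[0,0,0.5]]]}' 60 20
python3 -m crank '{"steps":[[[0.55,0.97,0],[0,0,0.5]],[[0.55,0.97,0],[0,0,0.5]],[[0.55,0.97,0],[0,0,0.5]],[[0.55,0.97,0],[0,0,0.5]],[[0.55,0.97,0],[0,0,0.5]],[[0.55,0.97,0],[0,0,0.5]],[[0.55,0.97,0],[0,0,0.5]],[[0.55,0.97,0],[0,0,0.5]],[[0.55,0.97,0],[0,0,0.5]],[[0.55,0.97,0],[0,0,0.5]]]}'
python3 -m crank '{"steps":[[[0.55,0.97,0],[0,0,0.5]],[[0.55,0.97,0],[0,0,0.5]],[[0.55,0.97,0],[0,0,0.5]],[[0.55,0.97,0],[0,0,0.2]],[[0,0,0],[0,0,0]],[[0,0,0],[0,0,0]]]}'
cat >> h.py <<'E'
def snap(n):
    from bench import cams,monitor
    c=cams.camera("wrist"); np.savez(n+".npz",**c); cv2.imwrite(f"pics/{n}.png",c["pixels"]); return c
def wp(c,u,v,z):
    f=200/np.tan(np.radians(c["vfov"])/2); x,y=(u-c["cx"])/f,(v-c["cy"])/f; t=np.hypot(x,y)+1e-9; k=np.tan(t)/t
    w=c["T"][:3,:3]@np.array([x*k,-y*k,-1.]); o=c["T"][:3,3]; return o+(z-o[2])/w[2]*w
def rect(p):
    r=cv2.minAreaRect(np.asarray(p)[:,:2].astype(np.float32)*1000); return np.round(r[0],1),np.round(r[1],1),round(r[2],1)
def yaw(q):  # closing line angle, deg
    from scipy.spatial.transform import Rotation as R
    m=R.from_quat(q).as_matrix(); return np.degrees(np.arctan2(m[1,1],m[0,1])), m[:,2]
def st():
    from bench import monitor
    s=monitor.read_state(); print("t",round(s["time"],2),"tcp",s["ee_pos"].round(4),"close",yaw(s["eef_rot"])[0].round(2),"z",yaw(s["eef_rot"])[1].round(3),"w",round(s["width"],4),"q",s["joint_positions"].round(2),"F",s["ft_force"].round(1)); return s
E
python3 -c "
from h import *
st(); c=snap('w1'); print(c['T'].round(3))"
```

```text
time: 0.98
ee_pos: [0.3632, -0.3391, 0.2275]
eef_rot: [0.92, 0.393, -0.0, -0.0]
ft_force: [0.1, 0.3, 0.1]
width: 0.06
grip_force: 0.0
time: 1.82
ee_pos: [0.5007, -0.0968, 0.2275]
eef_rot: [0.813, 0.582, -0.0, 0.0]
ft_force: [-0.4, -0.4, 0.7]
width: 0.0599
grip_force: 0.0
time: 2.32
ee_pos: [0.5554, 0.0007, 0.2272]
eef_rot: [0.767, 0.641, 0.0, -0.001]
ft_force: [0.1, -0.4, -0.2]
width: 0.0602
grip_force: 0.0
t 2.32 tcp [0.5554 0.0007 0.2272] close -10.2 z [-0.001  0.001 -1.   ] w 0.0602 q [ 0.48  0.24 -0.66  1.61  0.15  1.34 -0.37] F [ 0.1 -0.4 -0.2]
[[ 0.984  0.169  0.047  0.57 ]
 [-0.176  0.95   0.258  0.071]
 [-0.001 -0.262  0.965  0.39 ]
 [ 0.     0.     0.     1.   ]]
```

View pics/w1.png

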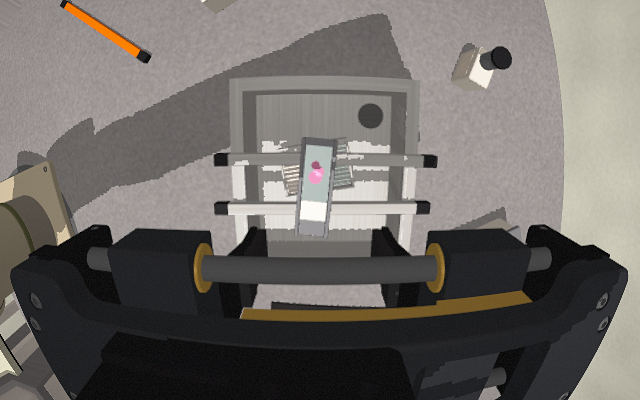

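Run:
```python
from h import *
c=np.load("w1.npz"); a=c["pixels"][70:250,205:445]; cv2.imwrite("pics/w1c.png",cv2.resize(a,None,fx=3.3,fy=3.3,interpolation=cv2.INTER_CUBIC))
C=cloud(c,True); m=np.zeros((400,640),bool); m[70:242,205:445]=1
d=C[m]
for lo,hi in((.09,.11),(.08,.09),(.069,.079),(.06,.072)):
    q=d[(d[:,2]>lo)&(d[:,2]<hi)]; print(lo,len(q),rect(q),np.median(q[:,2]).round(4))
for u,v in((315,180),(260,160),(260,208),(240,100),(275,100),(345,160),(345,175),(295,180)): print(u,v,C[v,u].round(4))
```

```text
0.09 3372 (array([553.5,   1.4]), array([100.7,  34.9]), 74.1) 0.0927
0.08 4666 (array([5.626e+02, 3.000e-01]), array([ 98.4, 230.5]), 76.8) 0.0871
0.069 6213 (array([566.5,  22.9]), array([179. , 231.9]), 79.4) 0.0752
0.06 814 (array([565.5,  15.5]), array([166.1, 169.8]), 79.6) 0.0659
315 180 [0.5553 0.0096 0.0918]
260 160 [0.5048 0.0386 0.0874]
260 208 [ 0.4937 -0.0102  0.0871]
240 100 [0.4939 0.1027 0.0751]
275 100 [0.5202 0.1003 0.0035]
345 160 [0.5877 0.0236 0.0881]
345 175 [ 0.588  -0.0025  0.0338]
295 180 [ 0.5276 -0.0007  0.0205]
```

View pics/w1c.png

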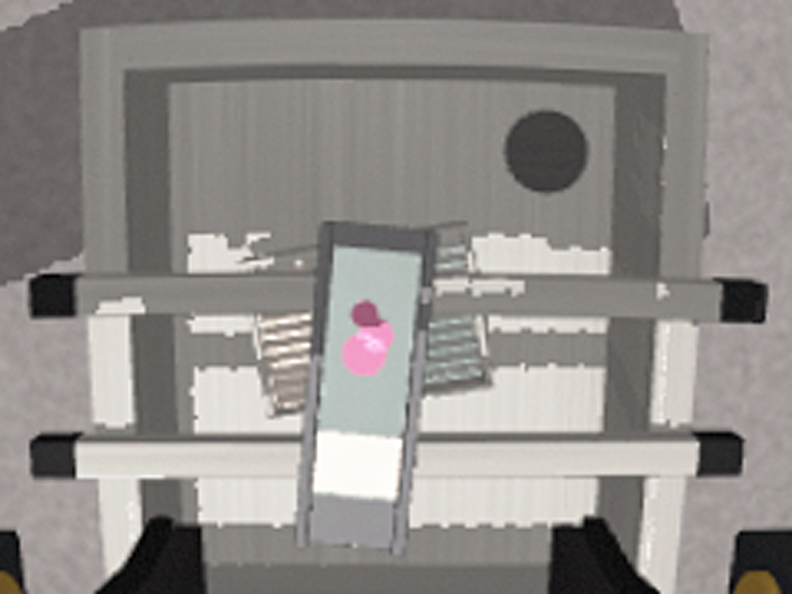

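Run:
```python
from h import *
c=np.load("w1.npz"); C=cloud(c,True)
for v0,v1 in((145,172),(195,222)):
    m=np.zeros((400,640),bool); m[v0:v1,205:445]=1; m[:,293:340]=0
    d=C[m]; q=d[(d[:,2]>.083)&(d[:,2]<.09)]; print(len(q),rect(q))
    # ends at top plane
e=[(30,295,766,300),(30,455,743,455)]
for a,b,x,y in e:
    p,q=wp(c,205+a/3.3,70+b/3.3,.085),wp(c,205+x/3.3,70+y/3.3,.085); print(((p+q)/2).round(4),np.linalg.norm(p-q).round(4),np.degrees(np.arctan2(*(q-p)[1::-1])).round(2))
R=[wp(c,205+a/3.3,70+b/3.3,.075) for a,b in((82,27),(708,38))]
d=R[1]-R[0]; print("tray far edge mid",((R[0]+R[1])/2).round(4),np.linalg.norm(d).round(4),np.degrees(np.arctan2(d[1],d[0])).round(2))
st()
```

```text
2170 (array([569.1,  27.8]), array([ 13.2, 230.9]), 79.6)
1995 (array([556.7, -22.3]), array([ 13. , 229.9]), 79.9)
[0.5701 0.0277 0.085 ] 0.2311 -10.41
[ 0.5572 -0.0224  0.085 ] 0.2319 -10.13
tray far edge mid [0.5834 0.1094 0.075 ] 0.1954 -10.89
t 2.37 tcp [ 0.5552 -0.0009  0.2272] close -10.34 z [-0.001  0.    -1.   ] w 0.0601 q [ 0.48  0.24 -0.65  1.61  0.15  1.34 -0.37] F [ 0.1 -0.3  0.1]
```

```bash
python3 -m crank '{"steps":[[[-0.07,0.09,-0.8],[0,0,-0.57]],[[0,0,-0.9],[0,0,-0.57]],[[0,0,-0.9],[0,0,0]],[[0,0,-0.9],[0,0,0]],[[0,0,-0.9],[0,0,0]],[[0,0,-0.6],[0,0,0]],[[0,0,-0.4],[0,0,0]],[[0,0,0],[0,0,0]],[[0,0,0],[0,0,0]]]}' 60 15
python3 -c "
from h import *
st(); c=snap('w2')"
```

```text
time: 3.12
ee_pos: [0.5535, 0.0005, 0.0929]
eef_rot: [0.799, 0.601, -0.0, 0.0]
ft_force: [0.4, -0.3, -0.3]
width: 0.0599
grip_force: 0.0
t 3.12 tcp [5.535e-01 5.000e-04 9.290e-02] close -16.13 z [-0. -0. -1.] w 0.0599 q [ 0.44  0.35 -0.62  1.78  0.23  1.08 -0.54] F [ 0.4 -0.3 -0.3]
```

View pics/w2.png

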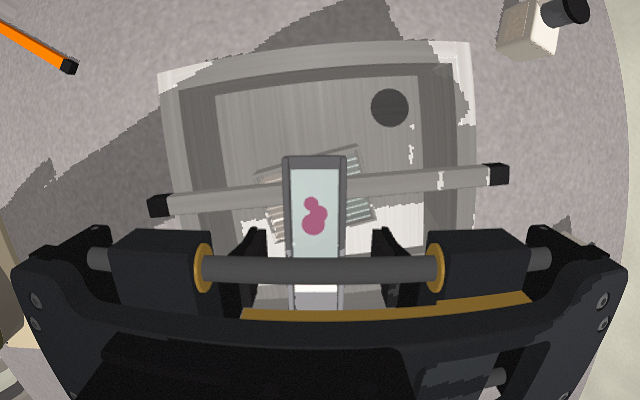

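The holder lies between the open fingers, square and centred (columns 283–346, with the fingers at about 245 and 390). Next I go down the last few mm and grip.

```bash
python3 -m crank '{"steps":[[[0,0,-0.18],[0,0,0]],[[0,0,0],[0,0,0]],[[0,0,0],[0,0,0]]]}'
python3 -m crank '{"steps":[[[0,0,0],[0,0,0]],[[0,0,0],[0,0,0]],[[0,0,0],[0,0,0]],[[0,0,0],[0,0,0]],[[0,0,0],[0,0,0]],[[0,0,0],[0,0,0]],[[0,0,0],[0,0,0]],[[0,0,0],[0,0,0]]]}' 20 15
python3 -m crank '{"steps":[[[0,0,0.1],[0,0,0]],[[0,0,0.2],[0,0,0]],[[0,0,0.5],[0,0,0]],[[0,0,0.8],[0,0,0]],[[0,0,0.8],[0,0,0]],[[0,0,0.6],[0,0,0]],[[0,0,0],[0,0,0]],[[0,0,0],[0,0,0]]]}'
python3 -c "
from h import *
st()
"
```

```text
time: 3.42
ee_pos: [0.5537, 0.0012, 0.0884]
eef_rot: [0.799, 0.601, 0.0, 0.0]
ft_force: [0.1, -0.3, 0.4]
width: 0.0602
grip_force: 0.0
time: 4.08
ee_pos: [0.5536, 0.0013, 0.0881]
eef_rot: [0.799, 0.601, 0.0, 0.0]
ft_force: [-1.3, -0.2, 1.0]
width: 0.0338
grip_force: 15.0
time: 4.75
ee_pos: [0.5542, 0.0013, 0.1644]
eef_rot: [0.799, 0.601, 0.001, 0.001]
ft_force: [-0.4, 1.0, -0.8]
width: 0.0339
grip_force: 15.0
t 4.75 tcp [0.5542 0.0013 0.1644] close -16.07 z [ 0.002 -0.    -1.   ] w 0.0339 q [ 0.46  0.28 -0.64  1.7   0.18  1.22 -0.5 ] F [-0.4  1.  -0.8]
```

```bash
python3 -m crank '{"steps":[[[0,-0.5,0],[0,0,-0.87]],[[0,-0.5,0],[0,0,-0.87]],[[0,-0.5,0],[0,0,-0.87]],[[0,-0.5,0],[0,0,-0.87]],[[0,-0.5,0],[0,0,-0.87]],[[0,-0.5,0],[0,0,-0.87]],[[0,-0.5,0],[0,0,-0.87]],[[0,-0.5,0],[0,0,-0.87]],[[0,-0.5,0],[0,0,-0.87]],[[0,-0.5,0],[0,0,-0.87]]]}'
python3 -m crank '{"steps":[[[0,-0.5,0],[0,0,-0.87]],[[0,-0.5,0],[0,0,-0.87]],[[0,-0.5,0],[0,0,-0.87]],[[0,-0.5,0],[0,0,-0.87]],[[0,-0.5,0],[0,0,-0.87]],[[0,-0.5,0],[0,0,-0.87]],[[0,-0.5,0],[0,0,-0.87]],[[0,-0.5,0],[0,0,-0.87]],[[0,-0.5,0],[0,0,-0.87]],[[0.3,-0.3,0],[0,0,-0.75]]]}'
python3 -m crank '{"steps":[[[0,0,0],[0,0,0]],[[0,0,0],[0,0,0]],[[0,0,0],[0,0,0]]]}'
python3 -c "
from h import *
st(); c=snap('w3')"
```

```text
time: 5.58
ee_pos: [0.5529, -0.1243, 0.1621]
eef_rot: [0.965, 0.261, -0.001, -0.0]
ft_force: [0.3, 0.3, -0.4]
width: 0.0335
grip_force: 15.0
time: 6.42
ee_pos: [0.5594, -0.2456, 0.162]
eef_rot: [0.994, -0.112, -0.001, 0.0]
ft_force: [-0.2, 0.2, -0.3]
width: 0.0339
grip_force: 15.0
time: 6.67
ee_pos: [0.5607, -0.2428, 0.1624]
eef_rot: [0.994, -0.107, -0.001, -0.0]
ft_force: [-0.7, 1.1, -0.6]
width: 0.0339
grip_force: 15.0
t 6.67 tcp [ 0.5607 -0.2428  0.1624] close -102.3 z [-0.001  0.001 -1.   ] w 0.0339 q [ 0.57  0.36 -0.3   1.57  0.11  1.24 -1.53] F [-0.7  1.1 -0.6]
```

View pics/w3.png

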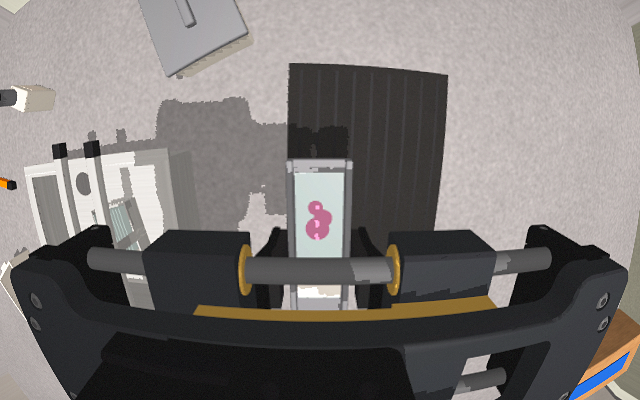

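The view shows the mat's far edge from (289,63) to (448,75), with the holder held level above it and the lidded dish well clear.

Run:
```python
from h import *
c=np.load("w3.npz")
a,b=wp(c,289,63,.004),wp(c,448,75,.004); d=b-a; n=np.array([-d[1],d[0]])/np.linalg.norm(d[:2])
ang=np.degrees(np.arctan2(n[1],n[0])); cen=(a+b)[:2]/2-.125*n
print(np.linalg.norm(d),a,b,ang,cen); my=-d[:2]/np.linalg.norm(d[:2])
for y in(.048,-.005,-.06): print(y,(cen+y*my).round(4))
print("lid corner",wp(c,168,75,.064))
```

```text
0.169713139709472 [ 0.69306127 -0.24034738  0.004     ] [ 0.65185925 -0.40498317  0.004     ] -14.050350954196334 [ 0.55119991 -0.29231847]
0.048 [ 0.5629 -0.2458]
-0.005 [ 0.55   -0.2972]
-0.06 [ 0.5366 -0.3505]
lid corner [ 0.70361063 -0.13541029  0.064     ]
```

```bash
python3 -m crank '{"steps":[[[0.09,-0.12,-0.6],[0,0,-0.34]],[[0,0,-0.9],[0,0,0]],[[0,0,-0.9],[0,0,0]],[[0,0,-0.9],[0,0,0]],[[0,0,-0.9],[0,0,0]],[[0,0,-0.8],[0,0,0]],[[0,0,-0.5],[0,0,0]],[[0,0,-0.3],[0,0,0]],[[0,0,-0.2],[0,0,0]],[[0,0,0],[0,0,0]]]}'
python3 -m crank '{"steps":[[[0,0,-0.05],[0,0,0]],[[0,0,-0.05],[0,0,0]],[[0,0,-0.05],[0,0,0]],[[0,0,0],[0,0,0]],[[0,0,0],[0,0,0]]]}'
```

```text
time: 7.55
ee_pos: [0.5632, -0.2465, 0.0128]
eef_rot: [0.992, -0.123, -0.0, -0.0]
ft_force: [0.2, -0.6, 0.0]
width: 0.0339
grip_force: 15.0
time: 7.97
ee_pos: [0.5635, -0.2468, 0.0097]
eef_rot: [0.992, -0.123, 0.0, 0.0]
ft_force: [-0.7, -0.3, -0.9]
width: 0.0337
grip_force: 15.0
```

```bash
python3 -m crank '{"steps":[[[0,0,-0.07],[0,0,0]],[[0,0,-0.07],[0,0,0]],[[0,0,0],[0,0,0]],[[0,0,0],[0,0,0]]]}'
python3 -m crank '{"steps":[[[0,0,0],[0,0,0]],[[0,0,0],[0,0,0]],[[0,0,0],[0,0,0]],[[0,0,0],[0,0,0]],[[0,0,0],[0,0,0]]]}' 50
python3 -m crank '{"steps":[[[0,0,0.2],[0,0,0]],[[0,0,0.8],[0,0,0]],[[0,0,0.9],[0,0,0]],[[0,0,0.9],[0,0,0]],[[0,0,0.9],[0,0,0]],[[0,0,0.9],[0,0,0]],[[0,0,0.9],[0,0,0]],[[0,0,0.6],[0,0,0]],[[0,0.5,0.2],[0,0,0]],[[0,0.8,0.2],[0,0,0.2]]]}' 32
```

```text
time: 8.3
ee_pos: [0.5632, -0.2467, 0.0057]
eef_rot: [0.992, -0.123, -0.0, -0.0]
ft_force: [-0.5, 0.2, 0.1]
width: 0.034
grip_force: 15.0
time: 8.72
ee_pos: [0.5634, -0.2467, 0.0059]
eef_rot: [0.992, -0.123, 0.0, 0.0]
ft_force: [0.3, 0.1, -0.9]
width: 0.049
grip_force: 0.0
time: 9.55
ee_pos: [0.563, -0.2151, 0.1689]
eef_rot: [0.993, -0.116, 0.0, 0.001]
ft_force: [-0.1, 0.3, 0.1]
width: 0.032
grip_force: 0.0
```

```bash
python3 -m crank '{"steps":[[[0,0.9,0],[0,0,0.2]],[[0,0.9,0],[0,0,0.2]],[[0,0.9,0],[0,0,0.2]],[[0,0.9,0],[0,0,0]],[[0,0.9,0],[0,0,0]],[[-0.05,0.9,0],[0,0,0]],[[-0.1,0.9,0],[0,0,0]],[[-0.1,0.7,-0.2],[0,0,0]],[[0,0.4,-0.4],[0,0,0]],[[0,0.2,-0.4],[0,0,0]]]}'
python3 -m crank '{"steps":[[[0,0,-0.7],[0,0,0]],[[0,0,0],[0,0,0]],[[0,0,0],[0,0,0]]]}'
python3 - <<'E'
from h import *
st(); c=snap("w4"); C=cloud(c,True)[:225]
d=C[(C[...,2]>.082)&(C[...,2]<.092)&(abs(C[...,1])<.1)&(C[...,0]>.4)]
t=np.radians(-10.25); ax=np.array([np.cos(t),np.sin(t)]); n=np.array([-ax[1],ax[0]])
v=(d[:,:2]-[.5629,.0027])@n; 
for s in(-1,1):
    q=d[(v*s>.01)&(v*s<.045)]; print(s,len(q),rect(q),q[:,:2].max(0))
E
```

```text
time: 10.38
ee_pos: [0.5566, -0.0209, 0.1423]
eef_rot: [0.996, -0.086, -0.0, -0.0]
ft_force: [0.7, -0.8, -0.6]
width: 0.0322
grip_force: 0.0
time: 10.63
ee_pos: [0.556, -0.0247, 0.1243]
eef_rot: [0.996, -0.089, -0.002, 0.0]
ft_force: [0.3, -0.1, 0.5]
width: 0.0319
grip_force: 0.0
t 10.63 tcp [ 0.556  -0.0247  0.1243] close -100.19 z [-0.003 -0.    -1.   ] w 0.0319 q [ 0.33  0.29 -0.43  1.74  0.13  1.13 -1.89] F [ 0.3 -0.1  0.5]
-1 3118 (array([613.6, -32.4]), array([ 12.7, 115. ]), 80.1) [ 0.6707785  -0.01712286]
1 3236 (array([623.6,  17.1]), array([ 13. , 119.8]), 79.5) [0.68312335 0.03345473]
```

```bash
python3 -m crank '{"steps":[[[0.04,0.1,-0.4],[0,0,0]],[[0,0,-0.6],[0,0,0]],[[0,0,-0.5],[0,0,0]],[[0,0,-0.3],[0,0,0]],[[0,0,-0.11],[0,0,0]],[[0,0,0],[0,0,0]],[[0,0,0],[0,0,0]]]}'
python3 -m crank '{"steps":[[[0,0,0],[0,0,0]],[[0,0,0],[0,0,0]],[[0,0,0],[0,0,0]],[[0,0,0],[0,0,0]],[[0,0,0],[0,0,0]],[[0,0,0],[0,0,0]],[[0,0,0],[0,0,0]]]}' 0 25
```

```text
time: 11.27
ee_pos: [0.5583, -0.0218, 0.0783]
eef_rot: [0.996, -0.089, 0.0, 0.0]
ft_force: [0.9, -0.7, -0.2]
width: 0.032
grip_force: 0.0
time: 11.85
ee_pos: [0.5583, -0.0219, 0.0784]
eef_rot: [0.996, -0.089, 0.0, 0.0]
ft_force: [-0.6, 0.1, 3.6]
width: 0.0115
grip_force: 25.0
```

```bash
python3 -m crank '{"steps":[[[0,0,0.1],[0,0,0]],[[0,0,0.4],[0,0,0]],[[0,0,0.7],[0,0,0]],[[0,0,0.8],[0,0,0]],[[0,0,0.8],[0,0,0]],[[-0.1,-0.4,0.4],[0,0,0]],[[-0.1,-0.7,0],[0,0,-0.1]],[[-0.1,-0.8,0],[0,0,-0.1]],[[-0.1,-0.9,0],[0,0,-0.1]],[[-0.1,-0.9,0],[0,0,-0.1]]]}'
python3 -m crank '{"steps":[[[-0.1,-0.9,0],[0,0,-0.1]],[[-0.1,-0.9,0],[0,0,-0.1]],[[-0.1,-0.9,0],[0,0,-0.1]],[[-0.1,-0.9,0],[0,0,-0.04]],[[0,-0.9,0],[0,0,0]],[[0,-0.9,0],[0,0,0]],[[0,-0.9,0],[0,0,0]],[[0,-0.9,0],[0,0,0]],[[0,-0.9,0],[0,0,0]],[[0,-0.7,0],[0,0,0]]]}'
python3 -m crank '{"steps":[[[0,-0.5,0],[0,0,0]],[[0,-0.3,0],[0,0,0]],[[0,0,-0.3],[0,0,0]],[[0,0,0],[0,0,0]],[[0,0,0],[0,0,0]]]}'
python3 - <<'E'
from h import *
st(); c=snap("w5")
E
```

```text
time: 12.68
ee_pos: [0.5449, -0.1159, 0.1582]
eef_rot: [0.994, -0.106, -0.0, 0.0]
ft_force: [-0.1, 0.2, -1.3]
width: 0.0116
grip_force: 25.0
time: 13.52
ee_pos: [0.5343, -0.337, 0.1579]
eef_rot: [0.993, -0.122, -0.0, 0.0]
ft_force: [-0.8, -0.0, -0.9]
width: 0.0114
grip_force: 25.0
time: 13.93
ee_pos: [0.5356, -0.3525, 0.1498]
eef_rot: [0.993, -0.12, -0.001, -0.001]
ft_force: [-0.1, -0.2, -0.7]
width: 0.0116
grip_force: 25.0
t 13.93 tcp [ 0.5356 -0.3525  0.1498] close -103.77 z [-0.001  0.001 -1.   ] w 0.0116 q [ 0.69  0.43 -0.23  1.5   0.1   1.23 -1.37] F [-0.1 -0.2 -0.7]
```

View pics/w5.png

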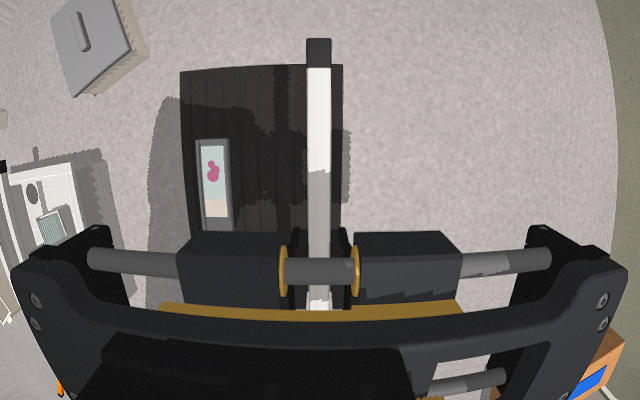

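The holder sits flat on the mat at (214,185). The held bar runs parallel to the mat's edge, and the mat's far edge lies at (180,72)–(343,64).

```bash
python3 - <<'E'
from h import *
c=np.load("w5.npz")
a,b=wp(c,180,72,.004),wp(c,343,64,.004); d=b-a; n=np.array([-d[1],d[0]])/np.linalg.norm(d[:2])
print(np.linalg.norm(d),a,b,np.degrees(np.arctan2(n[1],n[0])),(a+b)[:2]/2-.125*n)
E
python3 -m crank '{"steps":[[[0,-0.06,-0.6],[0,0,0]],[[0,-0.06,-0.9],[0,0,0]],[[0,0,-0.9],[0,0,0]],[[0,0,-0.9],[0,0,0]],[[0,0,-0.9],[0,0,0]],[[0,0,-0.6],[0,0,0]],[[0,0,-0.3],[0,0,0]],[[0,0,-0.2],[0,0,0]],[[0,0,0],[0,0,0]],[[0,0,0],[0,0,0]]]}'
```

```text
0.16897215156535747 [ 0.69251452 -0.24120156  0.004     ] [ 0.65187385 -0.40521352  0.004     ] -13.917056933624261 [ 0.55086357 -0.29314291]
time: 14.82
ee_pos: [0.5362, -0.3572, 0.0191]
eef_rot: [0.993, -0.121, 0.001, 0.0]
ft_force: [0.5, 0.8, -0.5]
width: 0.0116
grip_force: 25.0
```

Mat centre is confirmed. Target TCP height is about 0.008.

```bash
python3 -m crank '{"steps":[[[0,0,-0.15],[0,0,0]],[[0,0,-0.15],[0,0,0]],[[0,0,-0.12],[0,0,0]],[[0,0,0],[0,0,0]],[[0,0,0],[0,0,0]]]}'
python3 -m crank '{"steps":[[[0,0,0],[0,0,0]],[[0,0,0],[0,0,0]],[[0,0,0],[0,0,0]],[[0,0,0],[0,0,0]]]}' 32
python3 -m crank '{"steps":[[[0,0,0.2],[0,0,0]],[[0,0,0.8],[0,0,0]],[[0,0,0.9],[0,0,0]],[[0,0,0.9],[0,0,0]],[[0,0,0.9],[0,0,0]],[[0,0,0.9],[0,0,0]],[[0,0.4,0.6],[0,0,0]],[[0.1,0.7,0],[0,0,0.1]],[[0.1,0.8,0],[0,0,0.1]],[[0.1,0.9,0],[0,0,0.1]]]}'
```

```text
time: 15.23
ee_pos: [0.5355, -0.3572, 0.0075]
eef_rot: [0.993, -0.121, -0.0, 0.0]
ft_force: [-0.4, -0.1, -1.7]
width: 0.0116
grip_force: 25.0
time: 15.57
ee_pos: [0.5356, -0.3573, 0.0077]
eef_rot: [0.993, -0.121, 0.0, 0.0]
ft_force: [0.3, -0.3, -0.5]
width: 0.0287
grip_force: 0.0
time: 16.4
ee_pos: [0.5428, -0.2848, 0.1366]
eef_rot: [0.994, -0.107, -0.001, -0.0]
ft_force: [0.0, -0.1, 0.1]
width: 0.032
grip_force: 0.0
```

```bash
python3 -m crank '{"steps":[[[0.1,1,0],[0,0,0.1]],[[0.1,1,0],[0,0,0.1]],[[0.1,1,0],[0,0,0.1]],[[0.1,1,0],[0,0,0.1]],[[0.1,1,0],[0,0,0]],[[0.1,1,0],[0,0,0]],[[0.1,1,0],[0,0,0]],[[0.1,1,0],[0,0,0]],[[0.1,1,0],[0,0,0]],[[0.1,1,0],[0,0,0]]]}'
python3 -m crank '{"steps":[[[0.05,0.9,0],[0,0,0]],[[0,0.7,0],[0,0,0]],[[0,0.4,-0.2],[0,0,0]],[[0,0.2,-0.3],[0,0,0]],[[0,0,0],[0,0,0]],[[0,0,0],[0,0,0]]]}'
python3 - <<'E'
from h import *
st(); c=snap("w6"); C=cloud(c,True)[:225]
d=C[(C[...,2]>.082)&(C[...,2]<.092)&(abs(C[...,1])<.1)&(C[...,0]>.4)]
r=cv2.minAreaRect(d[:,:2].astype(np.float32)); print(len(d),rect(d),d[:,:2].max(0))
E
```

```text
time: 17.23
ee_pos: [0.5666, -0.0338, 0.1362]
eef_rot: [0.996, -0.089, -0.001, -0.0]
ft_force: [0.5, -0.5, 0.4]
width: 0.0319
grip_force: 0.0
time: 17.73
ee_pos: [0.5684, 0.0171, 0.1238]
eef_rot: [0.996, -0.09, -0.001, 0.0]
ft_force: [0.1, -0.8, 0.5]
width: 0.0319
grip_force: 0.0
t 17.73 tcp [0.5684 0.0171 0.1238] close -100.38 z [-0.002 -0.001 -1.   ] w 0.0319 q [ 0.25  0.32 -0.43  1.71  0.15  1.14 -1.97] F [ 0.1 -0.8  0.5]
3213 (array([626.6,  16.5]), array([ 12.8, 113.7]), 79.6) [0.68365828 0.03258641]
```

```bash
python3 -m crank '{"steps":[[[0.04,0.4,-0.1],[0,0,0]],[[0,0,-0.6],[0,0,0]],[[0,0,-0.6],[0,0,0]],[[0,0,-0.4],[0,0,0]],[[0,0,-0.12],[0,0,0]],[[0,0,0],[0,0,0]],[[0,0,0],[0,0,0]]]}'
python3 -m crank '{"steps":[[[0,0,0],[0,0,0]],[[0,0,0],[0,0,0]],[[0,0,0],[0,0,0]],[[0,0,0],[0,0,0]],[[0,0,0],[0,0,0]],[[0,0,0],[0,0,0]],[[0,0,0],[0,0,0]]]}' 0 25
python3 -m crank '{"steps":[[[0,0,0.1],[0,0,0]],[[0,0,0.4],[0,0,0]],[[0,0,0.7],[0,0,0]],[[0,0,0.8],[0,0,0]],[[0,0,0.8],[0,0,0]],[[0,0,0.2],[0,0,0]],[[0,0,0],[0,0,0]],[[0,0,0],[0,0,0]]]}'
python3 - <<'E'
from h import *
st()
E
```

```text
time: 18.37
ee_pos: [0.5706, 0.0277, 0.08]
eef_rot: [0.996, -0.091, 0.0, -0.0]
ft_force: [1.3, -0.0, 0.2]
width: 0.032
grip_force: 0.0
time: 18.95
ee_pos: [0.5705, 0.0277, 0.0799]
eef_rot: [0.996, -0.09, 0.0, 0.0]
ft_force: [-1.2, -0.8, 3.9]
width: 0.0115
grip_force: 25.0
time: 19.62
ee_pos: [0.5701, 0.0277, 0.1542]
eef_rot: [0.996, -0.09, -0.0, 0.0]
ft_force: [1.1, -0.6, -1.4]
width: 0.0117
grip_force: 25.0
t 19.62 tcp [0.5701 0.0277 0.1542] close -100.37 z [-0. -0. -1.] w 0.0117 q [ 0.24  0.3  -0.44  1.68  0.13  1.2  -1.98] F [ 1.1 -0.6 -1.4]
```

```bash
python3 -m crank '{"steps":[[[0,-0.4,0],[0,0,0]],[[-0.1,-0.7,0],[0,0,-0.1]],[[-0.1,-0.9,0],[0,0,-0.1]],[[-0.1,-1,0],[0,0,-0.1]],[[-0.1,-1,0],[0,0,-0.1]],[[-0.1,-1,0],[0,0,-0.1]],[[-0.1,-1,0],[0,0,-0.1]],[[-0.1,-1,0],[0,0,-0.1]],[[-0.1,-1,0],[0,0,0]],[[-0.08,-1,0],[0,0,0]]]}'
python3 -m crank '{"steps":[[[0,-1,0],[0,0,0]],[[0,-1,0],[0,0,0]],[[0,-0.9,0],[0,0,0]],[[0,-0.8,-0.2],[0,0,0]],[[0,-0.5,-0.6],[0,0,0]],[[0,-0.2,-0.9],[0,0,0]],[[0,0,-0.9],[0,0,0]],[[0,0,-0.9],[0,0,0]],[[0,0,-0.6],[0,0,0]],[[0,0,-0.4],[0,0,0]]]}'
python3 -m crank '{"steps":[[[0,0,-0.3],[0,0,0]],[[0,0,0],[0,0,0]],[[0,0,0],[0,0,0]]]}'
python3 - <<'E'
from h import *
st()
E
```

```text
time: 20.45
ee_pos: [0.547, -0.1992, 0.1532]
eef_rot: [0.993, -0.121, -0.001, -0.0]
ft_force: [0.3, 0.5, -0.7]
width: 0.0114
grip_force: 25.0
time: 21.28
ee_pos: [0.5462, -0.3063, 0.0379]
eef_rot: [0.993, -0.121, -0.002, -0.001]
ft_force: [0.1, 0.6, -1.1]
width: 0.0116
grip_force: 25.0
time: 21.53
ee_pos: [0.5483, -0.3072, 0.0345]
eef_rot: [0.993, -0.121, -0.0, -0.0]
ft_force: [-0.0, 0.2, -0.9]
width: 0.0118
grip_force: 25.0
t 21.53 tcp [ 0.5483 -0.3072  0.0345] close -103.86 z [-0.  0. -1.] w 0.0118 q [ 0.62  0.51 -0.24  1.63  0.14  1.01 -1.47] F [-0.   0.2 -0.9]
```

```bash
python3 -m crank '{"steps":[[[0,0,-0.5],[0,0,0]],[[0,0,-0.3],[0,0,0]],[[0,0,-0.1],[0,0,0]],[[0,0,-0.1],[0,0,0]],[[0,0,0],[0,0,0]],[[0,0,0],[0,0,0]]]}'
python3 -m crank '{"steps":[[[0,0,0],[0,0,0]],[[0,0,0],[0,0,0]],[[0,0,0],[0,0,0]],[[0,0,0],[0,0,0]]]}' 32
python3 -m crank '{"steps":[[[0,0,0.2],[0,0,0]],[[0,0,0.8],[0,0,0]],[[0,0,1],[0,0,0]],[[0,0,1],[0,0,0]],[[0,0,1],[0,0,0]],[[0,0,1],[0,0,0]],[[0,0.4,1],[0,0,0.5]],[[0,0.7,1],[0,0,1]],[[0,0.8,1],[0,0,1]],[[0,0.9,0.5],[0,0,1]]]}'
python3 -m crank '{"steps":[[[0,1,0],[0,0,1]],[[0,1,0],[0,0,1]],[[0,1,0],[0,0,1]],[[0,1,0],[0,0,1]],[[0,1,0],[0,0,1]],[[0,1,0],[0,0,1]],[[0,1,0],[0,0,1]],[[0,0.7,0],[0,0,1]],[[0,0.5,0],[0,0,1]],[[0,0,0],[0,0,1]]]}'
python3 -m crank '{"steps":[[[0,0,0],[0,0,1]],[[0,0,0],[0,0,1]],[[0,0,0],[0,0,1]],[[0,0,0],[0,0,1]],[[0,0,0],[0,0,1]],[[0,0,0],[0,0,1]],[[0,0,0],[0,0,0]],[[0,0,0],[0,0,0]]]}'
python3 - <<'E'
from h import *
st(); c=snap("w7")
E
```

```text
time: 22.03
ee_pos: [0.5485, -0.3073, 0.0097]
eef_rot: [0.993, -0.121, 0.0, 0.0]
ft_force: [-0.2, -0.2, -1.0]
width: 0.0117
grip_force: 25.0
time: 22.37
ee_pos: [0.5484, -0.3073, 0.0098]
eef_rot: [0.993, -0.121, 0.0, 0.0]
ft_force: [-0.6, -0.7, -0.4]
width: 0.0281
grip_force: 0.0
time: 23.2
ee_pos: [0.549, -0.2374, 0.2259]
eef_rot: [0.999, 0.033, 0.002, 0.001]
ft_force: [1.1, -0.2, 1.3]
width: 0.0322
grip_force: 0.0
time: 24.03
ee_pos: [0.5482, -0.0285, 0.2228]
eef_rot: [0.89, 0.455, 0.001, -0.0]
ft_force: [-0.2, -0.0, 0.6]
width: 0.0319
grip_force: 0.0
time: 24.7
ee_pos: [0.5483, -0.0323, 0.2224]
eef_rot: [0.746, 0.666, 0.0, 0.0]
ft_force: [0.3, -0.0, 0.6]
width: 0.032
grip_force: 0.0
t 24.7 tcp [ 0.5483 -0.0323  0.2224] close -6.53 z [ 0. -0. -1.] w 0.032 q [ 0.51  0.22 -0.61  1.64  0.13  1.33 -0.24] F [ 0.3 -0.   0.6]
```

View pics/w7.png

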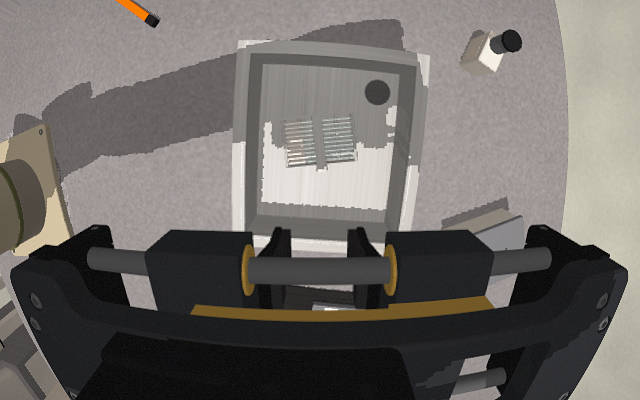

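Tray is clear; the rack is at (319,142), with its handle running vertically through the middle.

Run:
```python
from h import *
c=np.load("w7.npz"); C=cloud(c,True); m=np.zeros((400,640),bool); m[105:180,270:370]=1
d=C[m]; q=d[(d[:,2]>.058)&(d[:,2]<.078)]; print(len(q),rect(q),np.median(q[:,2]))
q=d[(d[:,2]>.0285)&(d[:,2]<.075)]; print("rack",len(q),rect(q)); q=d[(d[:,2]>.012)&(d[:,2]<.075)]; print("rack",len(q),rect(q))
a=c["pixels"][100:185,265:375]; cv2.imwrite("pics/w7c.png",cv2.resize(a,None,fx=7,fy=7,interpolation=cv2.INTER_CUBIC))
```

```text
592 (array([555.6,  10.2]), array([60.2, 11.5]), 89.0) 0.07014981851696381
rack 1452 (array([555.5,  10.4]), array([60.6, 81.3]), 89.1)
rack 2533 (array([555.5,  10.2]), array([61. , 85.3]), 88.7)
```

View pics/w7c.png

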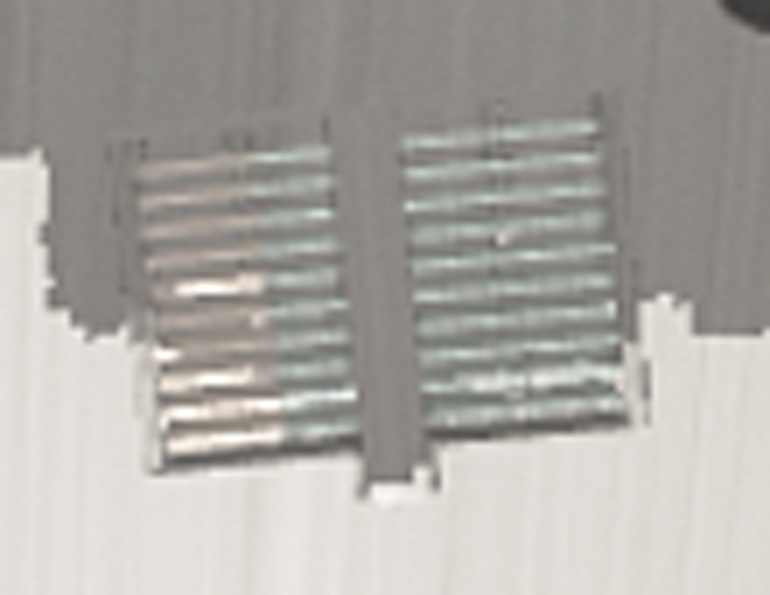

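```bash
python3 -m crank '{"steps":[[[0.15,0.6,-0.3],[0,0,0.6]],[[0.14,0.6,-0.7],[0,0,0.5]],[[0,0.5,-0.9],[0,0,0]],[[0,0,-0.9],[0,0,0]],[[0,0,-0.9],[0,0,0]],[[0,0,-0.5],[0,0,0]],[[0,0,0],[0,0,0]],[[0,0,0],[0,0,0]]]}' 36
python3 - <<'E'
from h import *
st(); c=snap("w8"); C=cloud(c,True)[:225]
d=C[(abs(C[...,0]-.5555)<.06)&(abs(C[...,1]-.01)<.05)]
q=d[(d[:,2]>.058)&(d[:,2]<.078)]; print(len(q),rect(q),np.median(q[:,2]))
q=d[(d[:,2]>.012)&(d[:,2]<.075)]; print("rack",len(q),rect(q))
E
```

```text
time: 25.42
ee_pos: [0.5555, 0.0106, 0.1171]
eef_rot: [0.712, 0.702, -0.0, -0.0]
ft_force: [0.7, -0.2, 0.7]
width: 0.0359
grip_force: 0.0
t 25.42 tcp [0.5555 0.0106 0.1171] close -0.86 z [-0.001  0.    -1.   ] w 0.0359 q [ 0.43  0.33 -0.63  1.75  0.21  1.13 -0.28] F [ 0.7 -0.2  0.7]
690 (array([555.7,  23. ]), array([11.9, 35.5]), 0.2) 0.07013840876761614
rack 5612 (array([555.2,  14.4]), array([53. , 84.4]), 89.3)
```

```bash
python3 -m crank '{"steps":[[[0,0,-0.4],[0,0,0]],[[0,0,-0.8],[0,0,0]],[[0,0,-0.8],[0,0,0]],[[0,0,-0.5],[0,0,0]],[[0,0,-0.25],[0,0,0]],[[0,0,0],[0,0,0]],[[0,0,0],[0,0,0]]]}'
python3 -m crank '{"steps":[[[0,0,0],[0,0,0]],[[0,0,0],[0,0,0]],[[0,0,0],[0,0,0]],[[0,0,0],[0,0,0]],[[0,0,0],[0,0,0]],[[0,0,0],[0,0,0]],[[0,0,0],[0,0,0]]]}' 0 35
python3 -m crank '{"steps":[[[0,0,0.05],[0,0,0]],[[0,0,0.1],[0,0,0]],[[0,0,0.3],[0,0,0]],[[0,0,0.5],[0,0,0]],[[0,0,0.6],[0,0,0]],[[0,0,0.6],[0,0,0]],[[0,0,0.6],[0,0,0]],[[0,0,0.6],[0,0,0]],[[0,0,0.6],[0,0,0]],[[0,0,0.5],[0,0,0]]]}'
python3 -m crank '{"steps":[[[0,0,0.3],[0,0,0]],[[0,0,0.1],[0,0,0]],[[0,0,0],[0,0,0]],[[0,0,0],[0,0,0]]]}'
python3 - <<'E'
from h import *
st()
E
```

```text
time: 26.05
ee_pos: [0.556, 0.0104, 0.0489]
eef_rot: [0.712, 0.702, 0.0, 0.0]
ft_force: [0.3, 0.8, -0.2]
width: 0.0362
grip_force: 0.0
time: 26.63
ee_pos: [0.5553, 0.0102, 0.0483]
eef_rot: [0.712, 0.702, -0.0, -0.0]
ft_force: [-1.1, -0.3, 2.1]
width: 0.0093
grip_force: 34.9
time: 27.47
ee_pos: [0.556, 0.0105, 0.1619]
eef_rot: [0.712, 0.702, 0.001, 0.001]
ft_force: [0.5, 0.1, -1.7]
width: 0.0092
grip_force: 34.9
time: 27.8
ee_pos: [0.5553, 0.0102, 0.169]
eef_rot: [0.712, 0.702, -0.0, -0.0]
ft_force: [-0.2, 0.9, -2.1]
width: 0.0095
grip_force: 34.9
t 27.8 tcp [0.5553 0.0102 0.169 ] close -0.87 z [-0.001 -0.    -1.   ] w 0.0095 q [ 0.45  0.28 -0.64  1.69  0.18  1.23 -0.25] F [-0.2  0.9 -2.1]
```

```bash
python3 -m crank '{"steps":[[[0,0.2,0],[0,0,0.1]],[[-0.1,0.5,0],[0,0,0.4]],[[-0.2,0.7,0],[0,0,0.5]],[[-0.2,0.8,0],[0,0,0.5]],[[-0.2,0.8,0],[0,0,0.5]],[[-0.2,0.8,0],[0,0,0.5]],[[-0.2,0.8,0],[0,0,0.5]],[[-0.2,0.8,0],[0,0,0.5]],[[-0.1,0.8,0],[0,0,0.5]],[[0,0.6,0],[0,0,0.2]]]}'
python3 -m crank '{"steps":[[[0,0.3,0],[0,0,0]],[[0,0.1,0],[0,0,0]],[[0,0,0],[0,0,0]],[[0,0,0],[0,0,0]]]}'
python3 - <<'E'
from h import *
st(); c=snap("w9"); C=cloud(c,True)
d=C[(np.hypot(C[...,0]-.496,C[...,1]-.292)<.1)]
q=d[(d[:,2]>.046)&(d[:,2]<.054)]; print(len(q),rect(q),np.median(q[:,2]))
q=d[(d[:,2]>.002)&(d[:,2]<.006)]
E
```

```text
time: 28.63
ee_pos: [0.5195, 0.1835, 0.1698]
eef_rot: [0.57, 0.822, 0.0, -0.0]
ft_force: [0.1, 0.2, -2.9]
width: 0.0096
grip_force: 34.9
time: 28.97
ee_pos: [0.5209, 0.1893, 0.1693]
eef_rot: [0.573, 0.819, -0.0, 0.0]
ft_force: [-0.7, -1.1, -2.7]
width: 0.0097
grip_force: 34.9
t 28.97 tcp [0.5209 0.1893 0.1693] close 20.04 z [-0.    -0.001 -1.   ] w 0.0097 q [ 0.23  0.31 -0.78  1.69  0.23  1.24 -0.25] F [-0.7 -1.1 -2.7]
2298 (array([498.6, 291.8]), array([125.4,  84.2]), 19.9) 0.0499407506721288
```

View pics/w9.png

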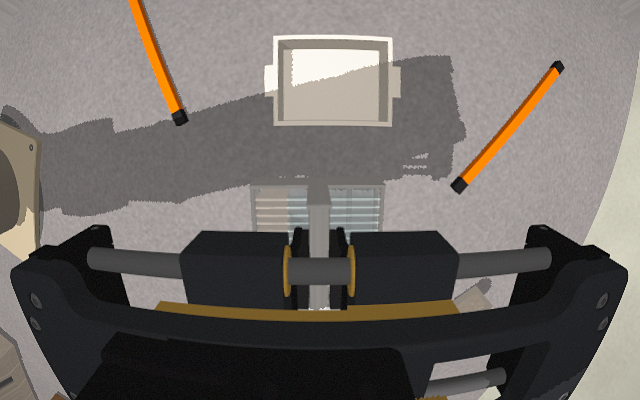

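Dish rim is clear at (275,37)–(390,125) and square to the rack. The rack hangs upright with its handle centred in the fingers.

```bash
python3 - <<'E'
from h import *
c=np.load("w9.npz"); print(np.mean([wp(c,*p,.05) for p in((275,37),(392,37),(390,125),(274,126))],0))
E
python3 -m crank '{"steps":[[[-0.1,0.3,0],[0,0,0]],[[-0.15,0.7,0],[0,0,0]],[[-0.2,0.8,0],[0,0,0]],[[-0.2,0.8,0],[0,0,0]],[[-0.14,0.7,0],[0,0,0]],[[-0.1,0.5,0],[0,0,0]],[[0,0.3,0],[0,0,0]],[[0,0,0],[0,0,0]],[[0,0,0],[0,0,0]],[[0,0,0],[0,0,0]]]}'
python3 - <<'E'
from h import *
from bench import cams
st(); c=snap("w10"); C=cloud(c,True)
d=C[(np.hypot(C[...,0]-.4985,C[...,1]-.292)<.09)]
q=d[(d[:,2]>.046)&(d[:,2]<.054)]; print("dish",len(q),rect(q))
q=d[(d[:,2]>.13)&(d[:,2]<.16)]; print("rack",len(q),rect(q))
E
```

```text
[0.49907252 0.29182581 0.05      ]
time: 29.85
ee_pos: [0.4989, 0.2915, 0.1694]
eef_rot: [0.573, 0.819, -0.0, 0.0]
ft_force: [0.1, -0.2, -2.0]
width: 0.0096
grip_force: 34.9
t 29.85 tcp [0.4989 0.2915 0.1694] close 20.04 z [ 0.    -0.001 -1.   ] w 0.0096 q [ 0.05  0.37 -0.81  1.63  0.28  1.26 -0.46] F [ 0.1 -0.2 -2. ]
dish 857 (array([493.5, 305.7]), array([124.2,  55.3]), 20.0)
rack 5970 (array([495.8, 301.9]), array([84.2, 38.2]), 20.0)
```

```bash
python3 -m crank '{"steps":[[[0,0,-0.2],[0,0,0]],[[0,0.03,-0.5],[0,0,0]],[[0,0,-0.6],[0,0,0]],[[0,0,-0.6],[0,0,0]],[[0,0,-0.6],[0,0,0]],[[0,0,-0.5],[0,0,0]],[[0,0,-0.5],[0,0,0]],[[0,0,-0.4],[0,0,0]],[[0,0,-0.3],[0,0,0]],[[0,0,-0.2],[0,0,0]]]}'
python3 -m crank '{"steps":[[[0,0,-0.1],[0,0,0]],[[0,0,0],[0,0,0]],[[0,0,0],[0,0,0]]]}'
```

```text
time: 30.73
ee_pos: [0.4981, 0.2933, 0.0585]
eef_rot: [0.573, 0.82, -0.0, -0.0]
ft_force: [-1.0, -0.2, -1.4]
width: 0.0094
grip_force: 34.9
time: 30.98
ee_pos: [0.4986, 0.2938, 0.0575]
eef_rot: [0.573, 0.82, 0.0, 0.0]
ft_force: [-0.3, -0.1, -1.8]
width: 0.0093
grip_force: 34.9
```

```bash
python3 -m crank '{"steps":[[[0,0,-0.1],[0,0,0]],[[0,0,-0.1],[0,0,0]],[[0,0,-0.06],[0,0,0]],[[0,0,-0.04],[0,0,0]],[[0,0,0],[0,0,0]],[[0,0,0],[0,0,0]]]}'
python3 -m crank '{"steps":[[[0,0,-0.03],[0,0,0]],[[0,0,-0.03],[0,0,0]],[[0,0,0],[0,0,0]],[[0,0,0],[0,0,0]]]}'
```

```text
time: 31.48
ee_pos: [0.4983, 0.2935, 0.0496]
eef_rot: [0.573, 0.82, 0.0, -0.0]
ft_force: [0.6, -0.9, -2.0]
width: 0.0098
grip_force: 34.9
time: 31.82
ee_pos: [0.4983, 0.2936, 0.0483]
eef_rot: [0.573, 0.82, 0.0, 0.0]
ft_force: [-1.7, -2.3, 1.6]
width: 0.0092
grip_force: 34.9
```

```bash
python3 -m crank '{"steps":[[[0,0,0],[0,0,0]],[[0,0,0],[0,0,0]],[[0,0,0],[0,0,0]],[[0,0,0],[0,0,0]],[[0,0,0],[0,0,0]]]}' 36
python3 -m crank '{"steps":[[[0,0,0.3],[0,0,0]],[[0,0,0.8],[0,0,0]],[[0,0,1],[0,0,0]],[[0,0,1],[0,0,0]],[[0,0,1],[0,0,0]],[[0,0,1],[0,0,0]],[[0.1,-0.5,0.9],[0,0,-0.5]],[[0.2,-1,0],[0,0,-1]],[[0.2,-1,0],[0,0,-1]],[[0.2,-1,0],[0,0,-1]]]}'
python3 -m crank '{"steps":[[[0,0,0],[0,0,0]]]}' 32
python3 - <<'E'
from h import *
st(); c=snap("w11"); C=cloud(c,True)
d=C[(np.hypot(C[...,0]-.4985,C[...,1]-.292)<.09)]
for lo,hi in((.046,.054),(.06,.08),(.025,.036)):
    q=d[(d[:,2]>lo)&(d[:,2]<hi)]; print(lo,len(q),rect(q),np.median(q[:,2]),q[:,2].std())
cv2.imwrite("pics/w11c.png",cv2.resize(c["pixels"][0:225,120:520],None,fx=2,fy=2))
E
```

```text
time: 32.23
ee_pos: [0.4985, 0.2936, 0.0482]
eef_rot: [0.573, 0.82, 0.0, 0.0]
ft_force: [0.1, -0.0, -0.3]
width: 0.0329
grip_force: 0.0
time: 33.07
ee_pos: [0.516, 0.2054, 0.1992]
eef_rot: [0.692, 0.722, 0.001, 0.0]
ft_force: [0.5, -0.4, -0.2]
width: 0.036
grip_force: 0.0
time: 33.15
ee_pos: [0.5178, 0.2003, 0.1986]
eef_rot: [0.695, 0.719, -0.0, 0.001]
ft_force: [-0.4, -0.6, -1.2]
width: 0.0343
grip_force: 0.0
t 33.15 tcp [0.5178 0.2003 0.1986] close 1.96 z [ 0.001 -0.003 -1.   ] w 0.0343 q [ 0.18  0.27 -0.75  1.65  0.2   1.29 -0.56] F [-0.4 -0.6 -1.2]
0.046 1874 (array([498.9, 292.2]), array([125.2,  85.3]), 20.5) 0.049963446420110524 0.0015553302105874387
0.06 712 (array([499. , 293.1]), array([12.1, 60.2]), 20.0) 0.07012797141568552 0.000968326285975982
0.025 2015 (array([498.6, 292.1]), array([101.4,  77.5]), 20.3) 0.030770795449167165 0.003208128389602584
```

View pics/w11c.png

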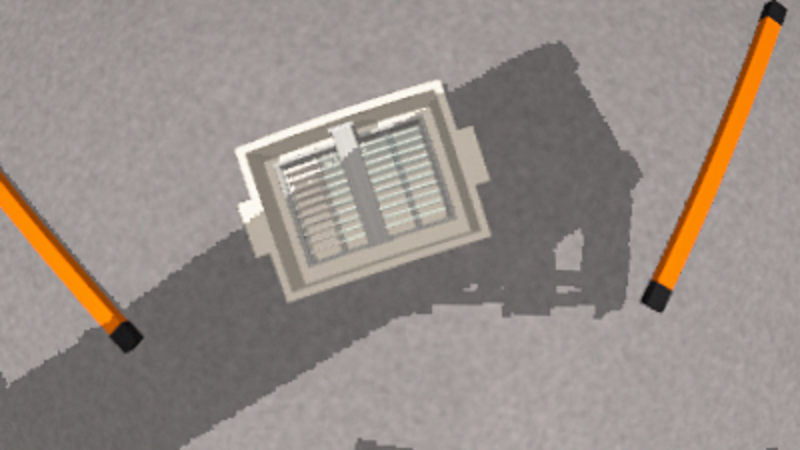

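The rack stands flat in the dish: handle top at 0.070 and level, with even gaps all round (crop (360,190)). Next I go back to the mat for the bars.

```bash
python3 -m crank '{"steps":[[[0.1,-0.6,0],[0,0,-0.7]],[[0.1,-1,0],[0,0,-1]],[[0.1,-1,0],[0,0,-1]],[[0.1,-1,0],[0,0,-1]],[[0.1,-1,0],[0,0,-1]],[[0.1,-1,0],[0,0,-1]],[[0.1,-1,0],[0,0,-1]],[[0.1,-1,0],[0,0,-1]],[[0.1,-1,0],[0,0,-1]],[[0.1,-1,0],[0,0,-1]]]}' 32
python3 -m crank '{"steps":[[[0.1,-1,0],[0,0,-1]],[[0.1,-1,0],[0,0,-1]],[[0,-1,0],[0,0,-1]],[[0,-1,0],[0,0,-1]],[[0,-1,0],[0,0,-1]],[[0,-1,0],[0,0,-1]],[[0,-1,0],[0,0,-1]],[[0,-1,0],[0,0,-1]],[[0,-1,0],[0,0,-1]],[[0,-0.6,0],[0,0,-1]]]}'
python3 -m crank '{"steps":[[[0,0,0],[0,0,-0.5]],[[0,0,0],[0,0,0]],[[0,0,0],[0,0,0]],[[0,0,0],[0,0,0]]]}'
python3 - <<'E'
from h import *
st(); c=snap("w12"); C=cloud(c,True)[:225]
d=C[(C[...,2]>.012)&(C[...,2]<.022)&(C[...,1]<-.2)&(C[...,0]>.45)&(C[...,0]<.7)]
n=np.array([.2405,.9706]); v=(d[:,:2]-[.551,-.2928])@n
for lo,hi in((-.085,-.045),(-.035,.005),(.025,.07)):
    q=d[(v>lo)&(v<hi)]; print(lo,len(q),rect(q),np.median(q[:,2]))
E
```

```text
time: 34.03
ee_pos: [0.541, -0.0337, 0.1986]
eef_rot: [0.927, 0.375, 0.0, -0.0]
ft_force: [-0.2, 1.1, -0.3]
width: 0.0319
grip_force: 0.0
time: 34.87
ee_pos: [0.5459, -0.2758, 0.1983]
eef_rot: [0.999, -0.053, 0.0, 0.0]
ft_force: [0.6, -0.4, -0.2]
width: 0.0318
grip_force: 0.0
time: 35.2
ee_pos: [0.5465, -0.2724, 0.1983]
eef_rot: [0.997, -0.071, 0.0, -0.0]
ft_force: [-0.7, -0.1, -0.1]
width: 0.0319
grip_force: 0.0
t 35.2 tcp [ 0.5465 -0.2724  0.1983] close -98.12 z [ 0.  0. -1.] w 0.0319 q [ 0.59  0.33 -0.26  1.53  0.08  1.3  -1.39] F [-0.7 -0.1 -0.1]
-0.085 1526 (array([ 564.1, -364. ]), array([ 13.8, 168.4]), 76.1) 0.01608762823147117
-0.035 1651 (array([ 574.4, -313.7]), array([ 13.2, 174.8]), 76.0) 0.01614897935723325
0.025 571 (array([ 564.7, -247. ]), array([ 35.2, 100.5]), 76.0) 0.014117365705438312
```

```bash
python3 -m crank '{"steps":[[[0.04,-0.5,-0.3],[0,0,-0.6]],[[0.04,-0.6,-0.7],[0,0,-0.55]],[[0,-0.3,-1],[0,0,0]],[[0,0,-1],[0,0,0]],[[0,0,-1],[0,0,0]],[[0,0,-1],[0,0,0]],[[0,0,-0.9],[0,0,0]],[[0,0,-0.6],[0,0,0]],[[0,0,-0.4],[0,0,0]],[[0,0,-0.2],[0,0,0]]]}'
python3 -m crank '{"steps":[[[0,0,-0.1],[0,0,0]],[[0,0,0],[0,0,0]],[[0,0,0],[0,0,0]]]}'
python3 - <<'E'
from h import *
st()
E
```

```text
time: 36.08
ee_pos: [0.5475, -0.3081, 0.0193]
eef_rot: [0.993, -0.122, -0.001, -0.0]
ft_force: [-0.2, -0.5, -0.4]
width: 0.0319
grip_force: 0.0
time: 36.33
ee_pos: [0.5485, -0.3092, 0.0191]
eef_rot: [0.992, -0.123, 0.001, 0.0]
ft_force: [-0.0, -0.2, 0.9]
width: 0.032
grip_force: 0.0
t 36.33 tcp [ 0.5485 -0.3092  0.0191] close -104.1 z [ 0.001 -0.001 -1.   ] w 0.032 q [ 0.6   0.53 -0.21  1.64  0.13  0.98 -1.47] F [-0.  -0.2  0.9]
```

```bash
python3 -m crank '{"steps":[[[0,0.07,-0.15],[0,0,0]],[[0,0,-0.15],[0,0,0]],[[0,0,-0.12],[0,0,0]],[[0,0,0],[0,0,0]],[[0,0,0],[0,0,0]]]}'
python3 -m crank '{"steps":[[[0,0,0],[0,0,0]],[[0,0,0],[0,0,0]],[[0,0,0],[0,0,0]],[[0,0,0],[0,0,0]],[[0,0,0],[0,0,0]],[[0,0,0],[0,0,0]],[[0,0,0],[0,0,0]]]}' 0 25
python3 - <<'E'
from h import *
st()
E
python3 -m crank '{"steps":[[[0,0,0.1],[0,0,0]],[[0,0,0.5],[0,0,0]],[[0,0,0.8],[0,0,0]],[[0,0,0.9],[0,0,0]],[[0,0,0.9],[0,0,0]],[[0,0,0.9],[0,0,0]],[[0,0.4,0.9],[0,0,0]],[[0.1,0.7,0.6],[0,0,0.1]],[[0.1,0.9,0],[0,0,0.1]],[[0.1,1,0],[0,0,0.1]]]}'
python3 -m crank '{"steps":[[[0.1,1,0],[0,0,0.1]],[[0.1,1,0],[0,0,0.1]],[[0.1,1,0],[0,0,0.1]],[[0.1,1,0],[0,0,0.1]],[[0.1,1,0],[0,0,0]],[[0.1,1,0],[0,0,0]],[[0,1,0],[0,0,0]],[[0,1,0],[0,0,0]],[[0,1,0],[0,0,0]],[[0,0.9,0],[0,0,0]]]}'
python3 -m crank '{"steps":[[[0,0.6,0],[0,0,0]],[[0,0.3,0],[0,0,0]],[[0,0,0],[0,0,0]],[[0,0,0],[0,0,0]],[[0,0,0],[0,0,0]]]}'
python3 - <<'E'
from h import *
st()
E
```

```text
time: 36.75
ee_pos: [0.5477, -0.3072, 0.0074]
eef_rot: [0.992, -0.123, -0.0, -0.0]
ft_force: [-0.8, -0.3, 0.2]
width: 0.0322
grip_force: 0.0
time: 37.33
ee_pos: [0.5479, -0.3073, 0.0077]
eef_rot: [0.992, -0.123, 0.0, 0.0]
ft_force: [-0.8, 1.2, 1.9]
width: 0.0116
grip_force: 25.0
t 37.33 tcp [ 0.5479 -0.3073  0.0077] close -104.12 z [ 0. -0. -1.] w 0.0116 q [ 0.6   0.54 -0.21  1.65  0.13  0.96 -1.47] F [-0.8  1.2  1.9]
time: 38.17
ee_pos: [0.556, -0.2312, 0.1495]
eef_rot: [0.994, -0.11, 0.001, 0.0]
ft_force: [-0.1, -0.3, -0.8]
width: 0.0121
grip_force: 25.0
time: 39.0
ee_pos: [0.5697, 0.0184, 0.1482]
eef_rot: [0.996, -0.091, 0.0, -0.0]
ft_force: [0.2, 0.2, -0.7]
width: 0.0118
grip_force: 25.0
time: 39.42
ee_pos: [0.5703, 0.0364, 0.1476]
eef_rot: [0.996, -0.093, -0.0, 0.0]
ft_force: [-0.3, -0.6, -0.6]
width: 0.0114
grip_force: 25.0
t 39.42 tcp [0.5703 0.0364 0.1476] close -100.7 z [-0.    -0.001 -1.   ] w 0.0114 q [ 0.21  0.3  -0.42  1.68  0.13  1.18 -2.  ] F [-0.3 -0.6 -0.6]
```

```bash
python3 -m crank '{"steps":[[[0,-0.2,-0.3],[0,0,0.06]],[[0,-0.15,-0.6],[0,0,0]],[[0,0,-0.7],[0,0,0]],[[0,0,-0.5],[0,0,0]],[[0,0,-0.3],[0,0,0]],[[0,0,-0.1],[0,0,0]],[[0,0,0],[0,0,0]],[[0,0,0],[0,0,0]]]}'
python3 -m crank '{"steps":[[[0,0,-0.05],[0,0,0]],[[0,0,0],[0,0,0]],[[0,0,0],[0,0,0]]]}'
python3 - <<'E'
from h import *
st()
E
```

```text
time: 40.08
ee_pos: [0.5707, 0.029, 0.0856]
eef_rot: [0.996, -0.09, 0.0, -0.0]
ft_force: [-0.3, 0.2, 0.7]
width: 0.0112
grip_force: 25.0
time: 40.33
ee_pos: [0.5706, 0.0291, 0.0843]
eef_rot: [0.996, -0.09, 0.0, 0.0]
ft_force: [0.4, -1.0, -0.4]
width: 0.0115
grip_force: 25.0
t 40.33 tcp [0.5706 0.0291 0.0843] close -100.32 z [ 0.001 -0.    -1.   ] w 0.0115 q [ 0.21  0.36 -0.4   1.75  0.16  1.06 -2.  ] F [ 0.4 -1.  -0.4]
```

```bash
python3 -m crank '{"steps":[[[0,-0.06,-0.08],[0,0,0]],[[0,0,-0.08],[0,0,0]],[[0,0,-0.05],[0,0,0]],[[0,0,0],[0,0,0]],[[0,0,0],[0,0,0]]]}'
python3 -m crank '{"steps":[[[0,0,0],[0,0,0]],[[0,0,0],[0,0,0]],[[0,0,0],[0,0,0]],[[0,0,0],[0,0,0]]]}' 32
python3 -m crank '{"steps":[[[0,0,0.2],[0,0,0]],[[0,0,0.8],[0,0,0]],[[0,0,1],[0,0,0]],[[0,0,0.8],[0,0,0]],[[0,-0.4,0.2],[0,0,0]],[[0,-0.7,0],[0,0,0]],[[-0.1,-0.9,0],[0,0,-0.1]],[[-0.1,-1,0],[0,0,-0.1]],[[-0.1,-1,0],[0,0,-0.1]],[[-0.1,-1,0],[0,0,-0.1]]]}'
python3 -m crank '{"steps":[[[-0.1,-1,0],[0,0,-0.1]],[[-0.1,-1,0],[0,0,-0.1]],[[-0.1,-1,0],[0,0,-0.1]],[[-0.1,-1,0],[0,0,0]],[[-0.1,-1,0],[0,0,0]],[[-0.1,-1,0],[0,0,0]],[[-0.1,-1,0],[0,0,0]],[[-0.1,-1,0],[0,0,0]],[[-0.1,-0.9,0],[0,0,0]],[[-0.1,-0.6,0],[0,0,0]]]}'
python3 -m crank '{"steps":[[[0,-0.5,0],[0,0,0]],[[0,-0.2,0],[0,0,0]],[[0,0,0],[0,0,0]],[[0,0,0],[0,0,0]]]}'
python3 - <<'E'
from h import *
st()
E
```

```text
time: 40.75
ee_pos: [0.5703, 0.0274, 0.0787]
eef_rot: [0.996, -0.09, -0.0, 0.0]
ft_force: [-0.6, -0.1, 1.4]
width: 0.0116
grip_force: 25.0
time: 41.08
ee_pos: [0.5703, 0.0276, 0.0785]
eef_rot: [0.996, -0.09, -0.0, 0.0]
ft_force: [-0.5, -0.1, 0.2]
width: 0.0287
grip_force: 0.0
time: 41.92
ee_pos: [0.5599, -0.0991, 0.1534]
eef_rot: [0.994, -0.108, -0.0, 0.0]
ft_force: [-0.1, -0.5, 0.1]
width: 0.0323
grip_force: 0.0
time: 42.75
ee_pos: [0.534, -0.3381, 0.1532]
eef_rot: [0.993, -0.122, -0.0, 0.0]
ft_force: [0.2, -0.2, 0.7]
width: 0.0321
grip_force: 0.0
time: 43.08
ee_pos: [0.5358, -0.3513, 0.1534]
eef_rot: [0.993, -0.12, 0.0, -0.0]
ft_force: [0.2, 0.7, -0.7]
width: 0.0318
grip_force: 0.0
t 43.08 tcp [ 0.5358 -0.3513  0.1534] close -103.76 z [ 0.     0.001 -1.   ] w 0.0318 q [ 0.66  0.42 -0.2   1.5   0.08  1.24 -1.36] F [ 0.2  0.7 -0.7]
```

```bash
python3 -m crank '{"steps":[[[0,-0.2,-0.5],[0,0,0]],[[0,-0.04,-0.9],[0,0,0]],[[0,0,-1],[0,0,0]],[[0,0,-1],[0,0,0]],[[0,0,-0.9],[0,0,0]],[[0,0,-0.6],[0,0,0]],[[0,0,-0.4],[0,0,0]],[[0,0,-0.1],[0,0,0]],[[0,0,0],[0,0,0]],[[0,0,0],[0,0,0]]]}'
python3 - <<'E'
from h import *
st()
E
```

```text
time: 43.92
ee_pos: [0.536, -0.3585, 0.0194]
eef_rot: [0.993, -0.12, 0.001, 0.0]
ft_force: [0.4, 0.1, 0.5]
width: 0.032
grip_force: 0.0
t 43.92 tcp [ 0.536  -0.3585  0.0194] close -103.79 z [ 0.001 -0.001 -1.   ] w 0.032 q [ 0.66  0.56 -0.18  1.6   0.12  1.   -1.37] F [0.4 0.1 0.5]
```

```bash
python3 -m crank '{"steps":[[[0,0.05,-0.2],[0,0,0]],[[0,0,-0.15],[0,0,0]],[[0,0,-0.12],[0,0,0]],[[0,0,0],[0,0,0]],[[0,0,0],[0,0,0]]]}'
python3 -m crank '{"steps":[[[0,0,0],[0,0,0]],[[0,0,0],[0,0,0]],[[0,0,0],[0,0,0]],[[0,0,0],[0,0,0]],[[0,0,0],[0,0,0]],[[0,0,0],[0,0,0]],[[0,0,0],[0,0,0]]]}' 0 25
python3 - <<'E'
from h import *
st()
E
python3 -m crank '{"steps":[[[0,0,0.1],[0,0,0]],[[0,0,0.5],[0,0,0]],[[0,0,0.8],[0,0,0]],[[0,0,0.9],[0,0,0]],[[0,0,0.9],[0,0,0]],[[0,0,0.9],[0,0,0]],[[0,0.4,0.9],[0,0,0]],[[0.1,0.7,0.6],[0,0,0.1]],[[0.1,0.9,0],[0,0,0.1]],[[0.1,1,0],[0,0,0.1]]]}'
python3 -m crank '{"steps":[[[0.1,1,0],[0,0,0.1]],[[0.1,1,0],[0,0,0.1]],[[0.1,1,0],[0,0,0.1]],[[0.1,1,0],[0,0,0.1]],[[0.1,1,0],[0,0,0]],[[0.1,1,0],[0,0,0]],[[0,1,0],[0,0,0]],[[0,1,0],[0,0,0]],[[0,1,0],[0,0,0]],[[0,0.8,0],[0,0,0]]]}'
python3 -m crank '{"steps":[[[0,0.4,0],[0,0,0]],[[0,0.2,0],[0,0,0]],[[0,0,0],[0,0,0]],[[0,0,0],[0,0,0]],[[0,0,0],[0,0,0]]]}'
python3 - <<'E'
from h import *
st(); c=snap("w13"); C=cloud(c,True)[:225]
d=C[(C[...,2]>.082)&(C[...,2]<.092)&(abs(C[...,1])<.1)&(C[...,0]>.4)]
print(len(d),rect(d),d[:,:2].max(0))
E
```

```text
time: 44.33
ee_pos: [0.5352, -0.3572, 0.0067]
eef_rot: [0.993, -0.12, -0.0, 0.0]
ft_force: [-0.4, -0.6, -0.1]
width: 0.0317
grip_force: 0.0
time: 44.92
ee_pos: [0.5354, -0.3573, 0.007]
eef_rot: [0.993, -0.12, 0.0, 0.0]
ft_force: [0.1, 0.1, 0.7]
width: 0.0116
grip_force: 25.0
t 44.92 tcp [ 0.5354 -0.3573  0.007 ] close -103.82 z [ 0. -0. -1.] w 0.0116 q [ 0.66  0.57 -0.18  1.61  0.12  0.98 -1.38] F [0.1 0.1 0.7]
time: 45.75
ee_pos: [0.5433, -0.2826, 0.1492]
eef_rot: [0.994, -0.108, 0.001, 0.001]
ft_force: [-0.1, -0.1, -2.4]
width: 0.0117
grip_force: 25.0
time: 46.58
ee_pos: [0.5577, -0.035, 0.1479]
eef_rot: [0.996, -0.089, 0.0, -0.0]
ft_force: [0.6, 0.3, -0.9]
width: 0.0118
grip_force: 25.0
time: 47.0
ee_pos: [0.5578, -0.024, 0.1468]
eef_rot: [0.996, -0.091, -0.0, 0.0]
ft_force: [-0.5, -0.2, -0.4]
width: 0.0114
grip_force: 25.0
t 47.0 tcp [ 0.5578 -0.024   0.1468] close -100.44 z [-0.    -0.001 -1.   ] w 0.0114 q [ 0.29  0.27 -0.38  1.72  0.11  1.17 -1.88] F [-0.5 -0.2 -0.4]
2797 (array([670.3,  33.5]), array([221.4,  68.1]), 17.5) [0.76554312 0.09930511]
```

```bash
python3 -m crank '{"steps":[[[0.02,0.08,-0.3],[0,0,0.05]],[[0,0,-0.6],[0,0,0]],[[0,0,-0.7],[0,0,0]],[[0,0,-0.5],[0,0,0]],[[0,0,-0.3],[0,0,0]],[[0,0,-0.1],[0,0,0]],[[0,0,0],[0,0,0]],[[0,0,0],[0,0,0]],[[0,0,0],[0,0,0]]]}'
python3 - <<'E'
from h import *
st()
E
```

```text
time: 47.8
ee_pos: [0.5589, -0.0202, 0.0852]
eef_rot: [0.996, -0.088, 0.001, 0.0]
ft_force: [0.2, -0.1, -1.1]
width: 0.0118
grip_force: 25.0
t 47.8 tcp [ 0.5589 -0.0202  0.0852] close -100.06 z [ 0.001 -0.    -1.   ] w 0.0118 q [ 0.28  0.33 -0.38  1.78  0.14  1.05 -1.9 ] F [ 0.2 -0.1 -1.1]
```

```bash
python3 -m crank '{"steps":[[[-0.02,-0.07,-0.1],[0,0,-0.04]],[[0,0,-0.1],[0,0,0]],[[0,0,-0.05],[0,0,0]],[[0,0,-0.03],[0,0,0]],[[0,0,0],[0,0,0]],[[0,0,0],[0,0,0]]]}'
python3 -m crank '{"steps":[[[0,0,0],[0,0,0]],[[0,0,0],[0,0,0]],[[0,0,0],[0,0,0]],[[0,0,0],[0,0,0]]]}' 32
python3 -m crank '{"steps":[[[0,0,0.2],[0,0,0]],[[0,0,0.8],[0,0,0]],[[0,0,1],[0,0,0]],[[0,0,1],[0,0,0]],[[0,0,1],[0,0,0]],[[0,0,0.5],[0,0,0]],[[0,-0.4,0],[0,0,0]],[[0,-0.4,0],[0,0,0]],[[0,0,0],[0,0,0]],[[0,0,0],[0,0,0]]]}' 50
python3 - <<'E'
from h import *
from bench import cams
st(); c=snap("w14"); C=cloud(c,True)[:225]
t=np.radians(-10.3); n=np.array([-np.sin(t),np.cos(t)])
d=C[(C[...,2]>.082)&(C[...,2]<.092)&(abs(C[...,1])<.1)&(C[...,0]>.4)&(C[...,0]<.7)]; v=(d[:,:2]-[.5629,.0027])@n
for s in(-1,1):
    q=d[(v*s>.01)&(v*s<.045)]; print(s,len(q),rect(q),q[:,:2].max(0),np.median(q[:,2]))
c=cams.camera("top"); C=cloud(c).reshape(-1,3); q=C[(abs(C[:,0]-.55)<.2)&(abs(C[:,1])<.09)&(C[:,2]>.08)&(C[:,2]<.092)]; print(len(q),rect(q))
E
```

```text
time: 48.3
ee_pos: [0.5578, -0.0222, 0.0778]
eef_rot: [0.996, -0.09, -0.0, 0.0]
ft_force: [-2.4, -0.4, 4.8]
width: 0.0119
grip_force: 25.0
time: 48.63
ee_pos: [0.5578, -0.022, 0.0772]
eef_rot: [0.996, -0.089, -0.0, 0.0]
ft_force: [0.0, -0.2, 0.2]
width: 0.0286
grip_force: 0.0
time: 49.47
ee_pos: [0.557, -0.0433, 0.1881]
eef_rot: [0.996, -0.091, -0.001, 0.0]
ft_force: [-0.8, 0.7, 0.1]
width: 0.0498
grip_force: 0.0
t 49.47 tcp [ 0.557  -0.0433  0.1881] close -100.39 z [-0.003 -0.    -1.   ] w 0.0498 q [ 0.32  0.24 -0.38  1.67  0.09  1.26 -1.83] F [-0.8  0.7  0.1]
-1 2109 (array([603.5, -30.8]), array([ 12.6, 133.7]), 79.9) [ 0.67033376 -0.01375496] 0.08725631680227774
1 2177 (array([614.1,  18.9]), array([ 13.5, 139.9]), 79.7) [0.68402379 0.03706686] 0.0872278430121845
285 (array([555.5,  24.5]), array([238.9, 119.9]), 5.6)
```

```bash
python3 -m crank '{"steps":[[[0,-0.5,0],[0,0,-0.1]],[[0.05,-0.9,0],[0,0,-0.1]],[[0.05,-1,0],[0,0,-0.1]],[[0.05,-1,0],[0,0,-0.1]],[[0.05,-1,0],[0,0,-0.1]],[[0.05,-1,0],[0,0,-0.1]],[[0,-1,-0.5],[0,0,-0.1]],[[0,-0.9,-0.8],[0,0,0]],[[0,-0.6,-0.8],[0,0,0]],[[0,-0.24,-0.8],[0,0,0]]]}'
python3 -m crank '{"steps":[[[0,0,-0.8],[0,0,0]],[[0,0,0],[0,0,0]],[[0,0,0],[0,0,0]],[[0,0,0],[0,0,0]]]}'
python3 - <<'E'
from h import *
st(); c=snap("w15"); C=cloud(c,True)[:225]
d=C[(C[...,2]>.009)&(C[...,2]<.022)&(np.hypot(C[...,1]+.247,C[...,0]-.5647)<.07)]
print(len(d),rect(d),d[:,:2].max(0))
E
```

```text
time: 50.4
ee_pos: [0.563, -0.2496, 0.116]
eef_rot: [0.993, -0.122, -0.0, 0.001]
ft_force: [1.2, -0.6, 0.7]
width: 0.0503
grip_force: 0.0
time: 50.73
ee_pos: [0.5647, -0.2455, 0.0985]
eef_rot: [0.993, -0.12, 0.001, 0.0]
ft_force: [-0.4, -0.1, 0.6]
width: 0.05
grip_force: 0.0
t 50.73 tcp [ 0.5647 -0.2455  0.0985] close -103.75 z [ 0.001 -0.    -1.   ] w 0.05 q [ 0.53  0.42 -0.24  1.62  0.11  1.11 -1.55] F [-0.4 -0.1  0.6]
2731 (array([ 580.1, -250.9]), array([33.9, 69. ]), 75.9) [ 0.61731566 -0.22724931]
```

```bash
python3 -m crank '{"steps":[[[0,-0.06,-0.4],[0,0,-0.05]],[[0,0,-0.9],[0,0,0]],[[0,0,-0.9],[0,0,0]],[[0,0,-0.6],[0,0,0]],[[0,0,-0.4],[0,0,0]],[[0,0,-0.1],[0,0,0]],[[0,0,0],[0,0,0]],[[0,0,0],[0,0,0]],[[0,0,0],[0,0,0]]]}'
python3 - <<'E'
from h import *
st()
E
```

```text
time: 51.53
ee_pos: [0.565, -0.2473, 0.0161]
eef_rot: [0.993, -0.122, 0.001, 0.0]
ft_force: [-0.3, -0.4, -0.2]
width: 0.0499
grip_force: 0.0
t 51.53 tcp [ 0.565  -0.2473  0.0161] close -104.02 z [ 0.002 -0.001 -1.   ] w 0.0499 q [ 0.52  0.51 -0.23  1.68  0.14  0.96 -1.57] F [-0.3 -0.4 -0.2]
```

```bash
python3 -m crank '{"steps":[[[0,0,-0.2],[0,0,0]],[[0,0,-0.14],[0,0,0]],[[0,0,-0.07],[0,0,0]],[[0,0,0],[0,0,0]],[[0,0,0],[0,0,0]]]}'
python3 -m crank '{"steps":[[[0,0,0],[0,0,0]],[[0,0,0],[0,0,0]],[[0,0,0],[0,0,0]],[[0,0,0],[0,0,0]],[[0,0,0],[0,0,0]],[[0,0,0],[0,0,0]],[[0,0,0],[0,0,0]]]}' 20 15
python3 - <<'E'
from h import *
st()
E
python3 -m crank '{"steps":[[[0,0,0.1],[0,0,0]],[[0,0,0.4],[0,0,0]],[[0,0,0.7],[0,0,0]],[[0,0,0.9],[0,0,0]],[[0,0,0.9],[0,0,0]],[[0,0,0.9],[0,0,0]],[[0,0,0.9],[0,0,0.3]],[[0,0.3,0.9],[0,0,0.7]],[[0,0.5,0.4],[0,0,0.9]],[[0,0.6,0],[0,0,0.9]]]}'
python3 -m crank '{"steps":[[[0,0.6,0],[0,0,0.9]],[[0,0.6,0],[0,0,0.9]],[[0,0.6,0],[0,0,0.9]],[[0,0.6,0],[0,0,0.9]],[[0,0.6,0],[0,0,0.9]],[[0,0.6,0],[0,0,0.9]],[[0,0.6,0],[0,0,0.9]],[[0,0.6,0],[0,0,0.9]],[[0,0.6,0],[0,0,0.9]],[[0,0.6,0],[0,0,0.9]]]}'
python3 -m crank '{"steps":[[[0,0.6,0],[0,0,0.9]],[[0,0.6,0],[0,0,0.9]],[[0,0.6,0],[0,0,0.9]],[[0,0.5,0],[0,0,0.9]],[[0,0.3,0],[0,0,0.9]],[[0,0,0],[0,0,0.9]],[[0,0,0],[0,0,0.9]],[[0,0,0],[0,0,0.5]],[[0,0,0],[0,0,0]],[[0,0,0],[0,0,0]]]}'
python3 - <<'E'
from h import *
st()
E
```

```text
time: 51.95
ee_pos: [0.5641, -0.247, 0.0046]
eef_rot: [0.993, -0.122, -0.0, 0.0]
ft_force: [-1.0, 0.5, 1.6]
width: 0.05
grip_force: 0.7
time: 52.53
ee_pos: [0.5641, -0.247, 0.0046]
eef_rot: [0.993, -0.122, 0.0, 0.0]
ft_force: [0.5, -0.0, 0.8]
width: 0.034
grip_force: 15.1
t 52.53 tcp [ 0.5641 -0.247   0.0046] close -104.02 z [ 0. -0. -1.] w 0.034 q [ 0.52  0.53 -0.23  1.68  0.14  0.95 -1.58] F [ 0.5 -0.   0.8]
time: 53.37
ee_pos: [0.5653, -0.2129, 0.1611]
eef_rot: [1.0, 0.001, 0.002, 0.001]
ft_force: [0.6, -0.6, -1.7]
width: 0.034
grip_force: 15.0
time: 54.2
ee_pos: [0.5639, -0.0613, 0.1579]
eef_rot: [0.923, 0.384, 0.0, 0.0]
ft_force: [1.0, -0.3, -0.4]
width: 0.0337
grip_force: 15.0
time: 55.03
ee_pos: [0.5641, 0.0029, 0.1576]
eef_rot: [0.772, 0.635, 0.0, 0.0]
ft_force: [-0.3, -0.4, -0.1]
width: 0.0336
grip_force: 15.0
t 55.03 tcp [0.5641 0.0029 0.1576] close -11.12 z [ 0. -0. -1.] w 0.0336 q [ 0.43  0.3  -0.61  1.68  0.18  1.21 -0.42] F [-0.3 -0.4 -0.1]
```

```bash
python3 -m crank '{"steps":[[[-0.03,-0.05,-0.3],[0,0,0.16]],[[0,0,-0.6],[0,0,0]],[[0,0,-0.7],[0,0,0]],[[0,0,-0.5],[0,0,0]],[[0,0,-0.3],[0,0,0]],[[0,0,-0.1],[0,0,0]],[[0,0,0],[0,0,0]],[[0,0,0],[0,0,0]],[[0,0,0],[0,0,0]]]}'
python3 - <<'E'
from h import *
st()
E
```

```text
time: 55.78
ee_pos: [0.5639, 0.0018, 0.0954]
eef_rot: [0.767, 0.641, 0.001, 0.0]
ft_force: [-0.1, -0.9, -0.8]
width: 0.0335
grip_force: 15.0
t 55.78 tcp [0.5639 0.0018 0.0954] close -10.22 z [ 0.001 -0.    -1.   ] w 0.0335 q [ 0.41  0.37 -0.59  1.75  0.23  1.09 -0.43] F [-0.1 -0.9 -0.8]
```

```bash
python3 -m crank '{"steps":[[[0,0,-0.1],[0,0,0]],[[0,0,-0.1],[0,0,0]],[[0,0,-0.05],[0,0,0]],[[0,0,-0.03],[0,0,0]],[[0,0,0],[0,0,0]],[[0,0,0],[0,0,0]]]}'
python3 -m crank '{"steps":[[[0,0,0],[0,0,0]],[[0,0,0],[0,0,0]],[[0,0,0],[0,0,0]],[[0,0,0],[0,0,0]],[[0,0,0],[0,0,0]]]}' 50
python3 -m crank '{"steps":[[[0,0,0.2],[0,0,0]],[[0,0,0.8],[0,0,0]],[[0,0,1],[0,0,0]],[[0,0,1],[0,0,0]],[[0,0,1],[0,0,0]],[[0,0,1],[0,0,0]],[[0,-0.2,0.6],[0,0,0]],[[0,-0.2,0],[0,0,0]],[[0,0,0],[0,0,0]],[[0,0,0],[0,0,0]]]}'
python3 - <<'E'
from h import *
st(); c=snap("w16"); C=cloud(c,True)
m=np.zeros((400,640),bool); m[60:242,190:450]=1; d=C[m]
q=d[(d[:,2]>.0895)&(d[:,2]<.105)]; print("holder",len(q),rect(q),np.median(q[:,2]))
t=np.radians(-10.3); n=np.array([-np.sin(t),np.cos(t)]); e=np.array([np.cos(t),np.sin(t)])
d=d[(d[:,2]>.084)&(d[:,2]<.0885)]; w=d[:,:2]-[.5629,.0027]; v=w@n
for s in(-1,1):
    q=d[(v*s>.015)&(v*s<.04)&(abs(w@e)>.025)]; print(s,len(q),rect(q),np.median(q[:,2]))
E
```

```text
time: 56.28
ee_pos: [0.5634, 0.0018, 0.0876]
eef_rot: [0.767, 0.641, 0.0, 0.0]
ft_force: [0.2, -0.9, -1.4]
width: 0.0336
grip_force: 15.0
time: 56.7
ee_pos: [0.5634, 0.0018, 0.0876]
eef_rot: [0.767, 0.641, 0.0, 0.0]
ft_force: [1.3, 0.5, -0.4]
width: 0.049
grip_force: 0.0
time: 57.53
ee_pos: [0.5629, -0.0086, 0.2269]
eef_rot: [0.767, 0.641, -0.0, -0.0]
ft_force: [0.3, 0.1, -0.1]
width: 0.05
grip_force: 0.0
t 57.53 tcp [ 0.5629 -0.0086  0.2269] close -10.26 z [-0.001 -0.    -1.   ] w 0.05 q [ 0.45  0.25 -0.61  1.6   0.15  1.34 -0.35] F [ 0.3  0.1 -0.1]
holder 3440 (array([517.1,   8.8]), array([100. , 131.3]), 79.7) 0.09283558065457329
-1 1897 (array([556.3, -22.2]), array([ 13.4, 230.8]), 79.7) 0.08708514348994778
1 1962 (array([569.9,  27.2]), array([ 13. , 230.6]), 79.8) 0.08711368973647185
```

View pics/w16.png

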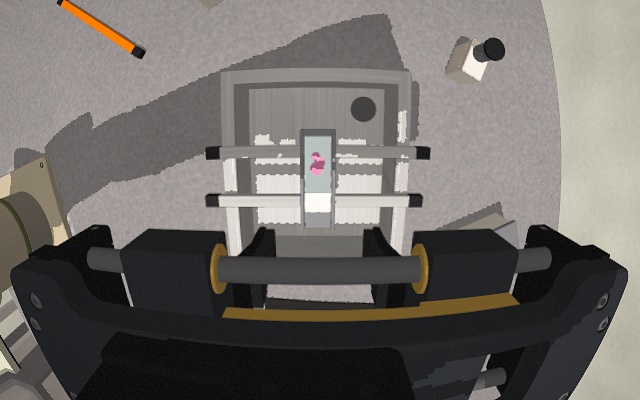

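The bridge is rebuilt: bars at rows 153 and 201, holder at (318,178) with its slide up. One last number: how well the holder is centred.

Run:
```python
from h import *
c=np.load("w16.npz"); C=cloud(c,True)[110:240,290:345].reshape(-1,3)
q=C[(C[:,2]>.0895)&(C[:,2]<.105)]; print(rect(q), "bars mid", (563.1,2.5))
from bench import ticket; print(ticket.close_job())
```

```text
(array([5.65e+02, 1.00e-01]), array([100.,  34.]), 79.7) bars mid (563.1, 2.5)
the job is handed in; nothing more can be done
None
```

The job is handed in at about 57.5 s of the 134 s allowed: the rack stands flat in the open white dish, both bars are back within about 1 mm of their first places, and the holder lies slide up and square across them, about 2 mm off centre.

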